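Load the tilting engraving jig, close it, swing it level and pin it

ROBOT

A 6-joint arm with a two-finger parallel gripper is mounted at the origin on the work surface. World frame = base frame: x ahead of the robot, y to its left, z up, the work surface at z = 0. Lengths are in m, angles in rad, forces in N, time in s.
With the tool pointing down it reaches from about 0.375 to 0.825 m from the base axis. Payload 5.5 kg.
Tool frame: the origin (TCP) lies at the very end of the fingers, on their centre line; the grasp point (between the pads) lies 19 mm behind it; z points along the fingers, y is the line along which they close (so a half turn about z gives the same grasp; the last joint's range is limited). The gripper opens to 85 mm and grips with 20 to 120 N. Pads are 22 mm wide; open, the fingers measure 114 mm over their backs; the gripper's body (76 mm by 85 mm) begins 54 mm behind the grasp point. The pads swing forward as they close: fully open they stand 13 mm farther back than shut.
Start: joints at [-1.257, 0.314, -0.047, 1.21, 0, 1.571], TCP at [0.185, -0.571, 0.195] pointing down, gripper open.
Joint ranges: [-2.67, 2.67], [-0.69, 1.73], [-1.03, 1.25], [-2.08, 2.16], [-1.42, 1.45], [-3.14, 3.14]. Speed limits (rad/s): [2.39, 2.39, 3.01, 3.14, 3.14, 3.14].

INTERFACE

Orientations are given as a rotation vector (axis times angle).
In Python, from bench import bot, viewer, hand_in gives the robot as it stands (bot), with the cameras (viewer) and the job as plain functions.
- The arm moves only by the shell command python3 steer.py 'ROWS'. ROWS is a JSON list of rows, 1 to 12 of them, each of 5 numbers: the finger opening in m, then dx, dy, dz in m, then a turn about the tool's z in rad; each row shifts and turns the commanded pose from where the row before left it, along the tool's axes as they then stand; what a row does not reach is not made up. A row lasts 1/10 s, in which the tool goes at most 0.05 m and 0.15 rad, less where a joint would pass 70% of its speed; a pose out of reach is approached as far as the arm can. The fingers move at their own pace and stop on an object; the grip force is fixed at half the most. Time passes only in rows, so rows that do not move let the fingers close. It prints the time, the measured TCP pose, the force, the opening and the grip force at its end.
- bot.sense(): the state, without advancing time (a new reading comes with each control period).
- viewer.read_camera(name): name is "side" or "top" or "wrist"; returns the picture (420x560x3 uint8, red, green, blue); there is no depth.
- viewer.get_calibration(name): a dict with "K" (3x3 intrinsics, pixels), "R" (3x3) and "t" (3): a world point X has camera coordinates R X + t. Camera axes: x right, y down, z forward; pixel columns grow to the right and rows downward; lengths in m; the calibration is good to about 2 mm. The wrist camera is an equidistant fisheye: a pixel r from the principal point sees the ray r / f radians off the axis. A picture is of the moment at which its call begins: read the wrist's pose just before it. get_calibration takes no time and is no camera call; for the wrist camera it gives the pose at the moment of the call.
- hand_in(): hands the job in; it is judged then, once.
The state is a dict: "time_s": time; "q": joint angles; "dq": joint speeds; "effort": joint torques, N m; "tool_pos": TCP position; "orientation": TCP orientation; "ft_force": force on the tool from outside, world axes, zero at the start; "moment": the same for the moment, N m; "gripper_width": finger opening in m; "grip_force": force on a finger pad.
Only numpy, scipy, OpenCV 4.12 (cv2) and the standard library are available. Lean on these libraries where they do the work, as an engineer would, in place of code of your own. Each camera call takes 0.05 s, during which the arm holds its last target. There are 200 camera calls.

TASK

Hang every brass tag blank on the bench by its eye on a peg of the tilted jig, one to a peg and flat against the cradle's face, and then shut the keeper bar down over them. Only then pull the lock pin (the outer hole next to it is there to park it), swing the cradle level with its face up, and drop the pin fully home in the lock hole again so that the cradle is locked level with its blanks under the shut bar. Leave the other things on the bench where they are.

Things in the scene. Friction and masses are not known exactly. Their poses are not given: they have to be found in the camera images.
- jig: Tilting engraving jig, bolted down: dark base plate 130 x 400 mm, two aluminium uprights, a cradle swinging between them on a trunnion axis along jig y, 130 mm above the bench. Origin: on the bench under the cradle's middle; x away from the robot (yaw within 0.15), z up. Uprights' inner faces at y = -135 and 135 mm; the +y one is taller, with a guide block over a notched disc.
- cradle (a joint): Tilt, rad: 0 level, face up; grows as the near edge sinks and the face turns to the robot; found pinned at 0.524. Range -0.3 to 1.2; stays where left (2 to 3 N at its knob). Plate 110 x 200 x 8 mm; its frame: origin mid-axis, x in the plate away from the robot, y = jig y, z out of the face; face at z = 4 mm. Disc notches (12 mm) meet the lock hole at 0, 0.524, 1.047; elsewhere the pin stays up.
- cradle_knob (a point): Centre of the black ball, 20 mm in diameter, on an 8 mm rod out of the cradle's near edge: the handle to swing it by. In the cradle's frame at x = -115, y = -70, z = 0 mm. Pinch it along y from above; it pivots between the fingers.
- keeper (a joint): Keeper bar angle, rad: 0 = shut on the cradle, growing as it opens up and away from the robot, to 2.4; found open at 1.95 to 2.3. Stiff hinge: stays where left (1 to 2 N at its knob). A round bar 9 mm thick, 192 mm long along y, on two arms 52 mm long; shut, it crosses the blanks at cradle x = 0, its underside 8.5 mm off the face, so it shuts only if all blanks lie flat on the face.
- keeper_hinge (a point): Middle of the keeper's hinge line, which runs along y at cradle x = 52, z = 16 mm.
- keeper_knob (a point): Centre of the black ball, 18 mm in diameter, on a thin post in the middle of the keeper bar: its handle. When shut it is at cradle x = 0, y = 0, z = 56 mm. Pinch it along y from above; it pivots between the fingers.
- lock_hole (a point): Centre of the mouth, in the top of the guide block, of the vertical lock hole (13 mm wide, through the 20 mm block) above the notched disc. In the jig's frame at 0, 165, 213 mm; axes as the jig's.
- park_hole (a point): Centre of the mouth of the pin's parking hole, 35 mm from the lock hole along jig +y, same size and height, nothing beneath it. The pin stands in it on its collar.
- pin: Steel lock pin, loose, 70 mm long, 60 g, found upright in the lock hole. Origin: its tip; z along it to the head. Shank 10 mm thick, tapered to 5 mm over the first 6 mm; collar 26 mm wide from 36 to 40 mm; cylindrical grip 18 mm thick from 40 to 70 mm. Fully in, the collar rests on the guide block and the tip, 36 mm below the block's top, is in a notch.
- peg0 (a point): Peg 0 of four equal steel pegs square to the cradle's face, 6 mm thick, 16 mm high, 48 mm apart along y at cradle x = 22 mm (peg 0 at y = -72, peg 3 at 72 mm). The point is on the peg's axis, 3 mm above the face, where the origin of a hung blank comes; axes are the cradle's (z along the peg, outward).
- peg1 (a point): Peg 1 of four equal steel pegs square to the cradle's face, 6 mm thick, 16 mm high, 48 mm apart along y at cradle x = 22 mm (peg 0 at y = -72, peg 3 at 72 mm). The point is on the peg's axis, 3 mm above the face, where the origin of a hung blank comes; axes are the cradle's (z along the peg, outward).
- peg2 (a point): Peg 2 of four equal steel pegs square to the cradle's face, 6 mm thick, 16 mm high, 48 mm apart along y at cradle x = 22 mm (peg 0 at y = -72, peg 3 at 72 mm). The point is on the peg's axis, 3 mm above the face, where the origin of a hung blank comes; axes are the cradle's (z along the peg, outward).
- peg3 (a point): Peg 3 of four equal steel pegs square to the cradle's face, 6 mm thick, 16 mm high, 48 mm apart along y at cradle x = 22 mm (peg 0 at y = -72, peg 3 at 72 mm). The point is on the peg's axis, 3 mm above the face, where the origin of a hung blank comes; axes are the cradle's (z along the peg, outward).
- blank0: Brass tag blank, four alike, may be absent: plate 56 x 22 x 6 mm with a round 13 mm eye near one end, flat on the bench. Origin: centre of the eye, mid-thickness; x along its length (the plate runs from x = 12, the eye end, to -44 mm, its middle at -16), z up. 28 to 56 g. The eye has 3.5 mm of play all round a peg.
- blank1: Brass tag blank, four alike, may be absent: plate 56 x 22 x 6 mm with a round 13 mm eye near one end, flat on the bench. Origin: centre of the eye, mid-thickness; x along its length (the plate runs from x = 12, the eye end, to -44 mm, its middle at -16), z up. 28 to 56 g. The eye has 3.5 mm of play all round a peg.
- blank2: Brass tag blank, four alike, may be absent: plate 56 x 22 x 6 mm with a round 13 mm eye near one end, flat on the bench. Origin: centre of the eye, mid-thickness; x along its length (the plate runs from x = 12, the eye end, to -44 mm, its middle at -16), z up. 28 to 56 g. The eye has 3.5 mm of play all round a peg.
- blank3: Brass tag blank, four alike, may be absent: plate 56 x 22 x 6 mm with a round 13 mm eye near one end, flat on the bench. Origin: centre of the eye, mid-thickness; x along its length (the plate runs from x = 12, the eye end, to -44 mm, its middle at -16), z up. 28 to 56 g. The eye has 3.5 mm of play all round a peg.
- tape: Bystander, leave alone: small roll of clear tape, 48 mm diameter. Origin at its underside.
- rubber_block: Bystander, leave alone: black rubber block, 45 x 22 x 14 mm. Origin at its underside.
- glue: Bystander, leave alone: small glue bottle, 75 mm high. Origin at its underside.
- jar: Bystander, leave alone: small clear jar with a red lid. Origin at its underside.
- driver: Bystander, leave alone: screwdriver, 150 mm. Origin at its underside.
- dish: Bystander, leave alone: small white dish. Origin at its underside.
- weight: Bystander, leave alone: dark steel bench weight with a knob, 44 mm diameter, 45 mm high. Origin at its underside.

How it is judged:
On the way, in this order (a step that is already met when the one before it is completed fails the run):
1. every blank present hangs on a peg, flat on the face, with the cradle still pinned at its loading tilt (((distance between blank0 and peg0 below 0.009 m and z of blank0 in the frame of peg0 below 0.004 m) or (distance between blank0 and peg1 below 0.009 m and z of blank0 in the frame of peg1 below 0.004 m) or (distance between blank0 and peg2 below 0.009 m and z of blank0 in the frame of peg2 below 0.004 m) or (distance between blank0 and peg3 below 0.009 m and z of blank0 in the frame of peg3 below 0.004 m)) and ((distance between blank1 and peg0 below 0.009 m and z of blank1 in the frame of peg0 below 0.004 m) or (distance between blank1 and peg1 below 0.009 m and z of blank1 in the frame of peg1 below 0.004 m) or (distance between blank1 and peg2 below 0.009 m and z of blank1 in the frame of peg2 below 0.004 m) or (distance between blank1 and peg3 below 0.009 m and z of blank1 in the frame of peg3 below 0.004 m)) and ((distance between blank2 and peg0 below 0.009 m and z of blank2 in the frame of peg0 below 0.004 m) or (distance between blank2 and peg1 below 0.009 m and z of blank2 in the frame of peg1 below 0.004 m) or (distance between blank2 and peg2 below 0.009 m and z of blank2 in the frame of peg2 below 0.004 m) or (distance between blank2 and peg3 below 0.009 m and z of blank2 in the frame of peg3 below 0.004 m)) and ((distance between blank3 and peg0 below 0.009 m and z of blank3 in the frame of peg0 below 0.004 m) or (distance between blank3 and peg1 below 0.009 m and z of blank3 in the frame of peg1 below 0.004 m) or (distance between blank3 and peg2 below 0.009 m and z of blank3 in the frame of peg2 below 0.004 m) or (distance between blank3 and peg3 below 0.009 m and z of blank3 in the frame of peg3 below 0.004 m)) and value of joint cradle between 0.4 and 0.65 rad), for 0.2 s.
2. the keeper bar is shut over the blanks, the cradle still at its loading tilt (all of step 1 and value of joint keeper below 0.08 rad), for 0.2 s.
3. the lock pin is pulled out of the notch ((z of pin in the frame of lock_hole above -0.022 m or horizontal distance between pin and lock_hole above 0.02 m) and value of joint keeper below 0.08 rad), for 0.1 s.
4. the cradle is swung level (value of joint cradle between -0.09 and 0.09 rad and value of joint keeper below 0.08 rad), for 0.2 s.
At the end, for the whole second after the job is handed in: Every blank present has its eye on a peg, one to a peg: eye within 9 mm of the peg's point and its plate no more than 4 mm off the face; keeper within 0.08 rad of shut; cradle level within 0.09 rad; pin in the lock hole, axis within 6 mm, tip at least 33 mm below the hole's mouth; all at rest (all of step 4 and ((distance between blank0 and peg0 below 0.009 m and z of blank0 in the frame of peg0 below 0.004 m) or (distance between blank0 and peg1 below 0.009 m and z of blank0 in the frame of peg1 below 0.004 m) or (distance between blank0 and peg2 below 0.009 m and z of blank0 in the frame of peg2 below 0.004 m) or (distance between blank0 and peg3 below 0.009 m and z of blank0 in the frame of peg3 below 0.004 m)) and ((distance between blank1 and peg0 below 0.009 m and z of blank1 in the frame of peg0 below 0.004 m) or (distance between blank1 and peg1 below 0.009 m and z of blank1 in the frame of peg1 below 0.004 m) or (distance between blank1 and peg2 below 0.009 m and z of blank1 in the frame of peg2 below 0.004 m) or (distance between blank1 and peg3 below 0.009 m and z of blank1 in the frame of peg3 below 0.004 m)) and ((distance between blank2 and peg0 below 0.009 m and z of blank2 in the frame of peg0 below 0.004 m) or (distance between blank2 and peg1 below 0.009 m and z of blank2 in the frame of peg1 below 0.004 m) or (distance between blank2 and peg2 below 0.009 m and z of blank2 in the frame of peg2 below 0.004 m) or (distance between blank2 and peg3 below 0.009 m and z of blank2 in the frame of peg3 below 0.004 m)) and ((distance between blank3 and peg0 below 0.009 m and z of blank3 in the frame of peg0 below 0.004 m) or (distance between blank3 and peg1 below 0.009 m and z of blank3 in the frame of peg1 below 0.004 m) or (distance between blank3 and peg2 below 0.009 m and z of blank3 in the frame of peg2 below 0.004 m) or (distance between blank3 and peg3 below 0.009 m and z of blank3 in the frame of peg3 below 0.004 m)) and horizontal distance between pin and lock_hole below 0.006 m and z of pin in the frame of lock_hole below -0.033 m and linear speed of blank0 below 0.03 m/s and linear speed of blank1 below 0.03 m/s and linear speed of blank2 below 0.03 m/s and linear speed of blank3 below 0.03 m/s and linear speed of pin below 0.03 m/s and velocity of joint cradle between -0.05 and 0.05 rad/s); the robot touches nothing.
It fails at once if another thing on the bench is shoved more than 40 mm or knocked over (distance of any of tape, rubber_block, glue, jar, driver, dish, weight from where it was at the start of the episode above 0.04 m or angle between any of tape, rubber_block, glue, jar, dish, weight's own z axis and vertical above 0.8 rad).
Of blank0, blank1, blank2, blank3 only 2 to 4 are there at a start; the rules pass over those that are not, and their reading is None.
At some moment in a run one of blank0, blank1, blank2, blank3 may be knocked a few centimetres aside while the robot is not near it.
It also fails if it takes over 210 s, if anything falls off the work surface, if the arm or the gripper's body presses on something with over 40 N, if the wrist force passes 120 N, or if a joint passes its speed limit or range.

## Working session

There is one attempt and no reset: what is moved stays moved. The work goes in short steps, Python scripts to look and compute and a shell command to move; the robot and the scene stay as the last step left them, time stands still between calls to the robot, and variables do not carry over. Pictures are saved under pics/ and viewed, at most 14 in all, crops included, and the job is handed in when it is done.

```bash
ls; mkdir -p pics; python3 - <<'E'
from bench import bot, viewer, hand_in
import cv2
print(bot.sense())
for n in ("side","top","wrist"):
    c=viewer.get_calibration(n); print(n,c)
    im=viewer.read_camera(n); cv2.imwrite(f"pics/{n}0.png",im[:,:,::-1])
E
```

```text
bench.py
pics
steer.py
{'time_s': 0.0, 'q': array([-1.25702059e+00,  3.14222886e-01, -4.80993290e-02,  1.21020821e+00,
        1.36627286e-06,  1.57080487e+00]), 'dq': array([-9.06741616e-05, -6.60055962e-04,  4.66321335e-04, -8.61954539e-04,
       -1.36498287e-05,  7.94623303e-04]), 'effort': array([ 1.94219484e-05, -5.39586711e+01,  3.39746046e+01,  1.91468111e-02,
        1.47712394e-04,  1.02756992e-06]), 'tool_pos': array([ 0.18498873, -0.57007899,  0.19372763]), 'orientation': array([-3.10131872e+00, -4.90577436e-01,  4.23258137e-04]), 'ft_force': array([ 0.68924529, -0.39203009, -0.48230286]), 'moment': array([-0.0435795 ,  0.06101906,  0.01007307]), 'grip_force': 0.0, 'gripper_width': 0.0855379861764363}
side {'K': array([[523.4150466 ,   0.        , 282.82496795],
       [  0.        , 523.4150466 , 204.7442229 ],
       [  0.        ,   0.        ,   1.        ]]), 'R': array([[-0.99604882, -0.08874792, -0.00324873],
       [-0.04667227,  0.55424062, -0.83104695],
       [ 0.07555427, -0.82761171, -0.55619278]]), 't': array([0.53963784, 0.16581362, 1.55848166])}
top {'K': array([[494.29280587,   0.        , 291.05184026],
       [  0.        , 494.29280587, 210.69535361],
       [  0.        ,   0.        ,   1.        ]]), 'R': array([[ 0.02547985, -0.99964849,  0.00732613],
       [-0.98523489, -0.02635225, -0.16916788],
       [ 0.16930148, -0.00290759, -0.98556002]]), 't': array([-0.0306083 ,  0.56778873,  1.27047859])}
wrist {'K': array([[325.1922621 ,   0.        , 279.04500397],
       [  0.        , 325.1922621 , 211.96935826],
       [  0.        ,   0.        ,   1.        ]]), 'R': array([[ 0.3087123 , -0.95115469, -0.00121088],
       [-0.91119731, -0.29610814,  0.28642527],
       [-0.27279329, -0.08731966, -0.95810182]]), 't': array([-0.59871539, -0.03790309,  0.37918865])}
```

View pics/side0.png

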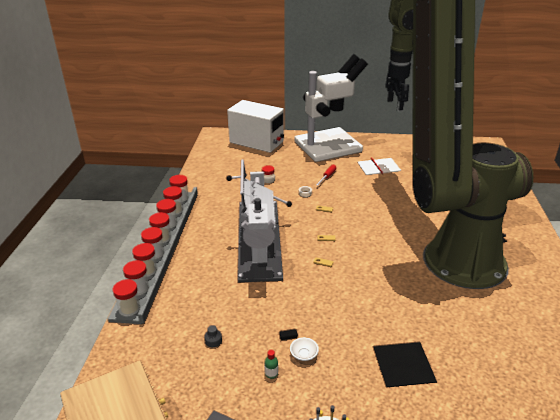

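View pics/top0.png

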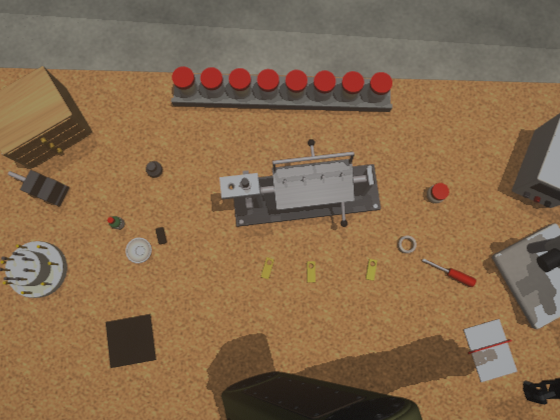

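The side and top views show three blanks: top view about (267,269), (311,271), (372,269), between the jig (about 310,190) and the robot. The keeper stands open. The pin is in the lock hole at top (245,184).

```bash
cat > h.py <<'E'
import numpy as np, cv2
from scipy.spatial.transform import Rotation as Ro
from bench import bot, viewer, hand_in
def ray(c,u,v,fish=False):
    K=c["K"]; x=(u-K[0,2])/K[0,0]; y=(v-K[1,2])/K[1,1]
    if fish:
        r=np.hypot(x,y); s=np.sin(r)/r if r>1e-9 else 1.; d=np.array([x*s,y*s,np.cos(r)])
    else: d=np.array([x,y,1.])
    d=c["R"].T@d; return -c["R"].T@c["t"], d/np.linalg.norm(d)
def onz(c,u,v,z,fish=False):
    o,d=ray(c,u,v,fish); return o+d*(z-o[2])/d[2]
def tri(rays):
    A=np.zeros((3,3));b=np.zeros(3)
    for o,d in rays:
        P=np.eye(3)-np.outer(d,d);A+=P;b+=P@o
    X=np.linalg.solve(A,b)
    return X,[np.linalg.norm((np.eye(3)-np.outer(d,d))@(X-o)) for o,d in rays]
def proj(c,X,fish=False):
    p=c["R"]@np.asarray(X,float)+c["t"]; K=c["K"]
    if fish:
        a=np.arctan2(np.hypot(p[0],p[1]),p[2]); h=np.hypot(p[0],p[1]); q=p[:2]/h*a
    else: q=p[:2]/p[2]
    return np.array([K[0,0]*q[0]+K[0,2],K[1,1]*q[1]+K[1,2]])
def snap(n,f=None):
    c=viewer.get_calibration(n); im=viewer.read_camera(n)[:,:,::-1].copy()
    if f: cv2.imwrite(f"pics/{f}.png",im)
    return c,im
def yellow(im,lo=(20,110,70),hi=(35,255,255),amin=25):
    m=cv2.inRange(cv2.cvtColor(im,cv2.COLOR_BGR2HSV),lo,hi)
    cs,_=cv2.findContours(m,cv2.RETR_CCOMP,cv2.CHAIN_APPROX_NONE)
    return m,[c for c in cs if cv2.contourArea(c)>=amin]
def tool():
    s=bot.sense(); R=Ro.from_rotvec(s["orientation"]).as_matrix()
    return np.array(s["tool_pos"]),R,np.arctan2(R[1,0],R[0,0])
def go(X,yaw=None):
    p,R,y=tool(); d=R.T@(np.asarray(X)-p)
    print("at",p.round(4),"yaw",round(y,3),"delta tool",d.round(4), "" if yaw is None else "turn %.3f"%((y-yaw+np.pi)%(2*np.pi)-np.pi))
E
python3 - <<'E'
from h import *
c=viewer.get_calibration("top");im=cv2.imread("pics/top0.png")
m,cs=yellow(im)
for k in cs:
    r=cv2.minAreaRect(k); print(r, onz(c,*r[0],.006).round(4))
for n,p in dict(pin=(245,184),knob=(344,223),kk=(311,142)).items(): print(n,onz(c,*p,.15).round(3))
w=viewer.get_calibration("wrist"); p,R,y=tool(); print(R.T@(-w["R"].T@w["t"]-p), R.T@w["R"].T@[0,0,1],y)
E
```

```text
((311.0, 271.5), (21.0, 8.0), 90.0) [ 0.4106 -0.074   0.006 ]
((370.6199951171875, 269.15997314453125), (10.323759078979492, 21.354623794555664), 8.130102157592773) [ 0.4211 -0.2351  0.006 ]
((267.3000183105469, 267.1000061035156), (8.854375839233398, 22.76839828491211), 18.434947967529297) [0.4194 0.0443 0.006 ]
((269.0000305175781, 262.0000305175781), (5.656853675842285, 5.656853675842285), 45.0) [0.4333 0.0402 0.006 ]
((34.60000991821289, 105.70000457763672), (10.733126640319824, 53.21841049194336), 63.43495178222656) [0.8595 0.7221 0.006 ]
pin [0.615 0.1   0.15 ]
knob [ 0.524 -0.146  0.15 ]
kk [ 0.728 -0.061  0.15 ]
[ 0.0723221  -0.0005412  -0.17960146] [-2.86432950e-01  3.01793582e-04  9.58100242e-01] 0.3137703580680261
```

View pics/wrist0.png

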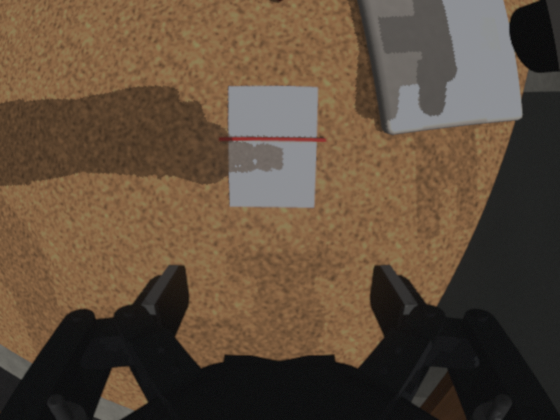

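Wrist view: only the paper sheet near (272,147) and part of the microscope, as the arm is still off to the side. I'm moving over the blanks at yaw 0.

```bash
python3 steer.py '[[0.085,0,0,-0.035,0.105],[0.085,0,0,-0.035,0.105],[0.085,0,0,-0.035,0.104],[0.085,0.04,-0.04,0,0],[0.085,0.04,-0.04,0,0],[0.085,0.04,-0.04,0,0],[0.085,0.03,-0.045,0,0],[0.085,0.03,-0.045,0,0],[0.085,0.02,-0.045,0,0],[0.085,0.01,-0.045,0,0],[0.085,0,-0.045,0,0],[0.085,0,-0.045,0,0]]'
python3 steer.py '[[0.085,0,-0.05,0,0],[0.085,0,-0.03,0,0],[0.085,0,0,0,0],[0.085,0,0,0,0]]'
python3 - <<'E'
from h import *
go([.4,-.09,.3],0)
c,im=snap("wrist","w1"); np.save("w1.npy",c,allow_pickle=True)
m,cs=yellow(im,amin=60)
for k in cs: r=cv2.minAreaRect(k);print(np.round(r[0],1),np.round(r[1],1),r[2],cv2.contourArea(k),onz(c,*r[0],.006,1).round(4))
E
```

```text
time_s: 1.35
tool_pos: [0.3766, -0.1995, 0.2992]
orientation: [-3.141, -0.0, 0.001]
ft_force: [1.2, 0.5, -0.2]
gripper_width: 0.0854
grip_force: 0.0
time_s: 1.75
tool_pos: [0.3768, -0.1211, 0.2996]
orientation: [3.141, 0.003, 0.0]
ft_force: [0.4, 0.0, 0.7]
gripper_width: 0.0853
grip_force: 0.0
at [ 0.3768 -0.1211  0.2996] yaw 0.002 delta tool [ 0.0232 -0.031  -0.0004] turn 0.002
[246. 142.] [36.2 15.2] 87.51044464111328 468.5 [ 0.4138 -0.0731  0.006 ]
[245.5 132. ] [ 9. 10.] 0.0 73.5 [ 0.4284 -0.0725  0.006 ]
[171.5 127.4] [13.3 11.6] 11.309932708740234 63.0 [0.4391 0.0393 0.006 ]
[357.3 137.3] [16.2 38.2] 10.885526657104492 552.0 [ 0.4226 -0.2364  0.006 ]
[359. 127.] [8.5 8.5] 45.0 60.0 [ 0.4381 -0.2385  0.006 ]
```

View pics/w1.png

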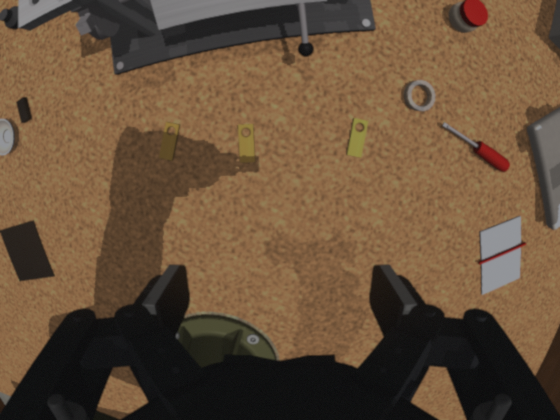

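The picture shows three blanks, at (170,140), (246,142) and (358,137). All have their eyes at the far end, which is the side I want. Next are two looks over the jig.

```bash
python3 steer.py '[[0.085,0.04,0,-0.04,0],[0.085,0.02,0.02,-0.03,0],[0.085,0,0,0,0],[0.085,0,0,0,0]]'
cat > look.py <<'E'
import sys,pickle
from h import *
n=sys.argv[1]; go([0,0,0])
c,im=snap("wrist",n); pickle.dump(c,open(n+".pkl","wb"))
E
python3 look.py wA
python3 steer.py '[[0.085,0,-0.05,0,0],[0.085,0,-0.05,0,0],[0.085,0,-0.05,0,0],[0.085,0,-0.02,0,0],[0.085,0,0,0,0],[0.085,0,0,0,0]]'
python3 look.py wB
python3 - <<'E'
import cv2,numpy as np
a=cv2.imread("pics/wA.png");b=cv2.imread("pics/wB.png")
def cr(i,x): return cv2.resize(i[0:150,x:x+400],None,fx=2,fy=2,interpolation=cv2.INTER_CUBIC)
cv2.imwrite("pics/jAB.png",np.vstack([cr(a,20),cr(b,140)]))
E
```

```text
time_s: 2.2
tool_pos: [0.4326, -0.1429, 0.3646]
orientation: [3.142, -0.004, -0.001]
ft_force: [-0.5, -0.6, -0.7]
gripper_width: 0.085
grip_force: 0.0
at [ 0.4326 -0.1429  0.3646] yaw -0.003 delta tool [-0.4328 -0.1418  0.3648] 
time_s: 2.85
tool_pos: [0.4317, 0.0122, 0.3646]
orientation: [-3.128, -0.028, 0.002]
ft_force: [-0.1, -0.9, 0.6]
gripper_width: 0.0844
grip_force: 0.0
at [0.4317 0.0122 0.3646] yaw 0.018 delta tool [-0.4315  0.0094  0.3649]
```

View pics/jAB.png

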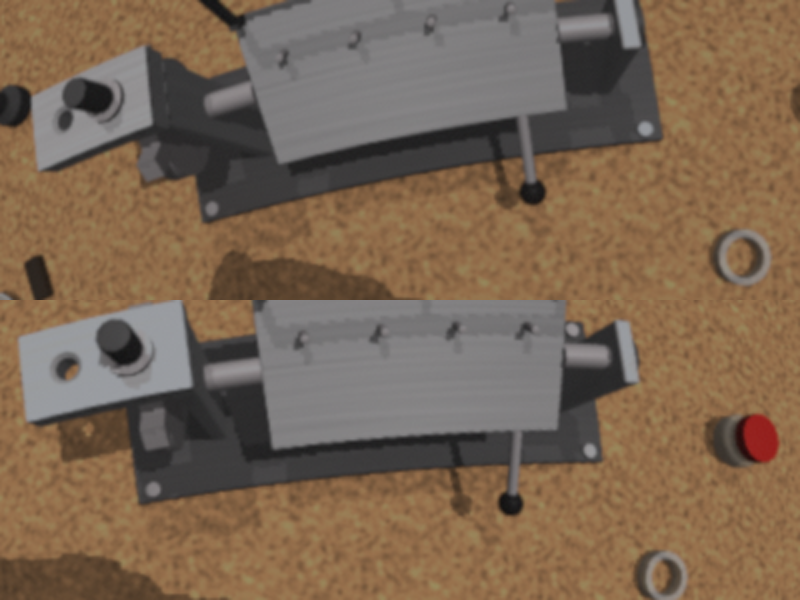

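The view shows the cradle face, four pegs, the knob, the pin and the empty park hole. Crop pixels (A and B): pegs at (283,57)…(508,8) and (302,37)…(526,26), knob at (533,192) and (511,203), park hole at (65,120) and (67,66).

```bash
python3 - <<'E'
import pickle
from h import *
A=pickle.load(open("wA.pkl","rb"));B=pickle.load(open("wB.pkl","rb"))
P=dict(knob=((533,192),(511,203)),peg3=((283,57),(302,37)),peg2=((355,38),(380,30)),peg1=((431,22),(455,27)),peg0=((508,8),(526,26)),
 s1=((212,208),(153,190)),s2=((646,128),(590,151)),park=((65,120),(67,66)),pinhead=((75,92),(115,33)))
X={}
for k,(a,b) in P.items():
    x,e=tri([ray(A,a[0]/2+20,a[1]/2,1),ray(B,b[0]/2+140,b[1]/2,1)]); X[k]=x
    print(k,x.round(4),np.round(e,4))
d=X["peg3"]-X["peg0"]; print("yaw pegs",np.arctan2(-d[0],d[1]),np.linalg.norm(d)); d=X["s1"]-X["s2"]; print("yaw screws",np.arctan2(-d[0],d[1]))
for f,c in(("wA",A),("wB",B)):
    m,cs=yellow(cv2.imread(f"pics/{f}.png"),lo=(20,90,40),amin=20)
    for k in cs: r=cv2.minAreaRect(k);print(f,np.round(r[0],1),np.round(r[1],1),round(r[2]),cv2.contourArea(k),onz(c,*r[0],.006,1).round(4))
E
```

```text
knob [ 0.5363 -0.1537  0.0738] [0.0004 0.0004]
peg3 [0.6278 0.0044 0.1473] [0.0008 0.0008]
peg2 [ 0.635  -0.0429  0.1474] [0.0008 0.0008]
peg1 [ 0.6424 -0.0902  0.1464] [0.0008 0.0008]
peg0 [ 0.6499 -0.1372  0.1475] [0.0007 0.0007]
s1 [0.541  0.12   0.0155] [0.0002 0.0002]
s2 [ 0.5948 -0.2461  0.0169] [0.0003 0.0003]
park [0.5965 0.1278 0.2113] [0.0009 0.0009]
pinhead [0.6014 0.0926 0.2464] [0.0008 0.0008]
yaw pegs 0.15482563063875568 0.14331429307107468
yaw screws 0.1457809602066769
wA [237.8 177.3] [23.9 12.5] 86 250.5 [ 0.4052 -0.0731  0.006 ]
wA [334.3 167.1] [14.  33.2] 10 411.5 [ 0.4224 -0.236   0.006 ]
wA [335.5 158. ] [7.8 7.8] 45 49.0 [ 0.438  -0.2376  0.006 ]
wB [332. 173.] [32. 14.] 90 398.5 [ 0.4132 -0.0726  0.006 ]
wB [332.  164.5] [7.8 7.8] 45 51.0 [ 0.4277 -0.0719  0.006 ]
wB [421.3 171.7] [12.1 31.3] 14 331.0 [ 0.4227 -0.2358  0.006 ]
wB [423.3 163.3] [6.4 7.1] 45 40.5 [ 0.4381 -0.238   0.006 ]
wB [262.4 166.1] [12.9 35.7] 16 389.0 [0.422  0.0446 0.006 ]
wB [264.5 158.5] [8.5 8.5] 45 63.0 [0.4349 0.0413 0.006 ]
```

```bash
cat >> h.py <<'E'
J=np.array([.6255,-.070]);JY=.148
def jig(x,y,z): c,s=np.cos(JY),np.sin(JY); return np.array([J[0]+c*x-s*y,J[1]+s*x+c*y,z])
def blanks(c,im,z=.006,amin=150,lo=(20,90,40)):
    m=cv2.inRange(cv2.cvtColor(im,cv2.COLOR_BGR2HSV),lo,(35,255,255))
    m=cv2.morphologyEx(m,cv2.MORPH_CLOSE,np.ones((2,2),np.uint8))
    cs,h=cv2.findContours(m,cv2.RETR_CCOMP,cv2.CHAIN_APPROX_NONE); out=[]
    for i,k in enumerate(cs):
        if h[0][i][3]>=0 or cv2.contourArea(k)<amin: continue
        W=np.array([onz(c,*p,z,1)[:2] for p in k[:,0,:].astype(float)])
        r=cv2.minAreaRect((W*1000).astype(np.float32)); b=cv2.boxPoints(r)
        e=(b[1]-b[0],b[2]-b[1]); a=max(e,key=np.linalg.norm); a=a/np.linalg.norm(a)
        hs=[cv2.minEnclosingCircle(cs[j])[0] for j in range(len(cs)) if h[0][j][3]==i and cv2.contourArea(cs[j])>8]
        H=[onz(c,*q,z,1)[:2].round(4) for q in hs]
        cen=np.array(r[0])/1000
        if H and a@(H[0]-cen)<0 or (not H and a[0]<0): a=-a
        out.append((cen+.016*a,np.arctan2(a[1],a[0])))
        print("rect mm",np.round(r[1],1),"cen",cen.round(4),"eye by rect",(cen+.016*a).round(4),"hole",H,"yaw %.3f"%np.arctan2(a[1],a[0]))
    return out
E
python3 - <<'E'
import pickle
from h import *
t=viewer.get_calibration("top");s=viewer.get_calibration("side")
print("kknob",*tri([ray(t,311,142),ray(s,229,178)]))
x,e=tri([ray(t,311,142),ray(s,229,178)])
c,sn=np.cos(JY),np.sin(JY);d=x[:2]-J;print("jig",c*d[0]+sn*d[1],-sn*d[0]+c*d[1],x[2])
for an in (1.95,2.1,2.3):
    v=np.array([-np.cos(an)*52-40*-np.sin(an)*1, np.sin(an)*52-np.cos(an)*40*-1]); # dir+post
    q=np.array([52,16])+v; T=.524; print(an,q[0]*np.cos(T)-q[1]*np.sin(T),130+q[0]*np.sin(T)+q[1]*np.cos(T))
B=pickle.load(open("wB.pkl","rb"));r=blanks(B,cv2.imread("pics/wB.png"))
A=pickle.load(open("wA.pkl","rb"));blanks(A,cv2.imread("pics/wA.png"))
go([.4349-.031,.0413+.008,.12],-.25)
E
```

```text
kknob [ 0.70609007 -0.05856719  0.21579306] [np.float64(0.0008020073385120384), np.float64(0.0008020073385120717)]
jig 0.08139493950024485 -0.0005760113818845201 0.21579306407236948
1.95 69.09561291140975 227.0987339175814
2.1 77.28737487595856 221.66241190332218
2.3 86.77396811185662 212.6296135152696
rect mm [55.1 24.1] cen [ 0.4114 -0.075 ] eye by rect [ 0.4274 -0.0745] hole [array([ 0.4265, -0.0736])] yaw 0.028
rect mm [24.5 56.4] cen [ 0.421  -0.2381] eye by rect [ 0.4367 -0.2408] hole [array([ 0.4369, -0.2396])] yaw -0.171
rect mm [21.6 60.7] cen [0.42  0.043] eye by rect [0.4355 0.0389] hole [array([0.4333, 0.0396])] yaw -0.257
rect mm [52.2 21.3] cen [ 0.409  -0.0745] eye by rect [ 0.4249 -0.0739] hole [] yaw 0.037
rect mm [24. 57.] cen [ 0.4205 -0.2378] eye by rect [ 0.4363 -0.2403] hole [array([ 0.4364, -0.2399])] yaw -0.156
at [0.4319 0.0119 0.3647] yaw 0.017 delta tool [-0.0272 -0.0346  0.2452] turn 0.267
```

```bash
python3 steer.py '[[0.04,-0.027,-0.035,0.03,0],[0.04,0,0,0.05,0.134],[0.04,0,0,0.05,0.133],[0.04,0,0,0.05,0],[0.04,0,0,0.05,0],[0.04,0,0,0.015,0],[0.04,0,0,0,0],[0.04,0,0,0,0]]'
python3 - <<'E'
from h import *
go([0,0,0])
c,im=snap("wrist","b1")
for e,y in blanks(c,im):
    g=e-.032*np.array([np.cos(y),np.sin(y)]); go([*g,.002],y)
E
```

```text
time_s: 3.7
tool_pos: [0.3996, -0.026, 0.1238]
orientation: [-3.041, 0.226, 0.009]
ft_force: [0.4, 0.5, 0.1]
gripper_width: 0.0403
grip_force: 0.0
at [ 0.3996 -0.026   0.1238] yaw -0.148 delta tool [-0.3974  0.0447  0.1254] 
rect mm [20.5 38.1] cen [0.4114 0.046 ] eye by rect [0.396  0.0502] hole [array([0.402, 0.055])] yaw 2.877
rect mm [57.  22.7] cen [ 0.4122 -0.0734] eye by rect [ 0.4282 -0.0728] hole [array([ 0.428 , -0.0728])] yaw 0.038
rect mm [26.1 55.8] cen [ 0.4221 -0.2372] eye by rect [ 0.4379 -0.2393] hole [array([ 0.438 , -0.2391])] yaw -0.129
at [ 0.4004 -0.0259  0.1245] yaw -0.147 delta tool [ 0.0176 -0.0594  0.1282] turn -3.025
at [ 0.4004 -0.0259  0.1245] yaw -0.147 delta tool [0.0043 0.0592 0.1175] turn -0.185
at [ 0.4004 -0.0259  0.1245] yaw -0.147 delta tool [0.0378 0.2164 0.1028] turn -0.019
```

View pics/b1.png

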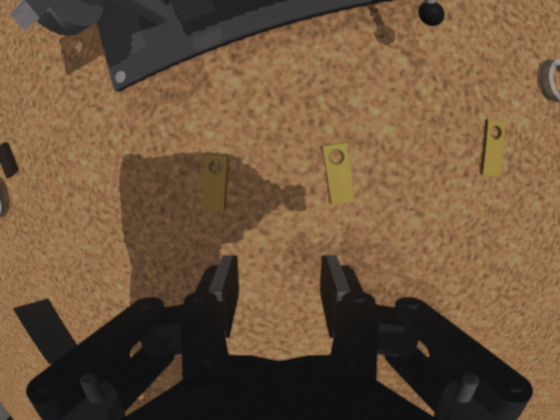

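```bash
python3 steer.py '[[0.04,0,0,0,0],[0.04,0,0,0,0]]'; python3 - <<'E'
from h import *
go([.4047,.047,.124],-.25); print(bot.sense()["q"].round(3))
E
```

```text
time_s: 3.95
tool_pos: [0.4006, -0.0253, 0.1245]
orientation: [-3.041, 0.223, 0.006]
ft_force: [0.0, -0.1, 0.6]
gripper_width: 0.0401
grip_force: 0.0
at [ 0.4006 -0.0253  0.1245] yaw -0.146 delta tool [-0.0064 -0.0718  0.0072] turn 0.104
[-0.147 -0.007 -0.595  0.993  0.091  3.141]
```

Joint 6 hit its limit: tool yaw can't go below q1 (yaw = q1 − q6 + π). I'll take the middle and right blanks at yaw ≈ 0 and the left one with a half turn. The picture shows the middle blank at (338,173) and its eye at (337,156). Middle one first.

```bash
python3 steer.py '[[0.04,0,0,0,-0.095],[0.04,0,0,0,-0.09],[0.04,0,0.025,0,0],[0.04,0,0.02,0.03,0],[0.04,0,0,0.03,0],[0.04,0,0,0,0],[0.04,0,0,0,0]]'
python3 - <<'E'
from h import *
print(bot.sense()["q"].round(3))
c,im=snap("wrist","b2")
for e,y in blanks(c,im):
    g=e-.032*np.array([np.cos(y),np.sin(y)]); go([*g,.002],y)
E
```

```text
time_s: 4.65
tool_pos: [0.401, -0.0641, 0.06]
orientation: [-3.048, -0.06, -0.002]
ft_force: [-0.0, 0.3, 0.1]
gripper_width: 0.04
grip_force: 0.0
[-0.24   0.079 -0.67   0.844  0.09   2.862]
rect mm [27.6 56.1] cen [ 0.4223 -0.2378] eye by rect [ 0.4381 -0.2404] hole [array([ 0.4383, -0.2389])] yaw -0.160
rect mm [57.8 21.8] cen [ 0.413  -0.0736] eye by rect [ 0.397  -0.0743] hole [array([ 0.4073, -0.0775]), array([ 0.4289, -0.0729])] yaw -3.098
rect mm [21.4 54.7] cen [0.419  0.0439] eye by rect [0.4035 0.0479] hole [array([0.3962, 0.0415]), array([0.4273, 0.0442]), array([0.4349, 0.0397])] yaw 2.888
at [ 0.402  -0.0642  0.0606] yaw 0.039 delta tool [-0.0024  0.1758  0.0426] turn 0.199
at [ 0.402  -0.0642  0.0606] yaw 0.039 delta tool [0.0263 0.0151 0.0576] turn 3.137
at [ 0.402  -0.0642  0.0606] yaw 0.039 delta tool [ 0.0363 -0.0969  0.068 ] turn -2.849
```

Joint 6's stop also left the tool tilted about 0.09 rad. I'll raise, turn to the opposite stop and watch the tilt cancel.

```bash
cat > st.py <<'E'
from h import *
p,R,y=tool(); print("pos",p.round(4),"yaw %.3f"%y,"toolz",R[:,2].round(4),"q",bot.sense()["q"].round(3))
E
python3 steer.py '[[0.04,0,0,-0.05,-0.15],[0.04,0,0,-0.04,-0.15],[0.04,0,0,0,-0.15],[0.04,0,0,0,-0.15],[0.04,0,0,0,-0.15],[0.04,0,0,0,-0.15],[0.04,0,0,0,-0.15],[0.04,0,0,0,-0.15],[0.04,0,0,0,-0.15],[0.04,0,0,0,-0.15],[0.04,0,0,0,-0.15],[0.04,0,0,0,-0.15]]' >/dev/null
python3 steer.py '[[0.04,0,0,0,-0.15],[0.04,0,0,0,-0.15],[0.04,0,0,0,-0.15],[0.04,0,0,0,-0.15],[0.04,0,0,0,-0.15],[0.04,0,0,0,-0.15],[0.04,0,0,0,-0.15],[0.04,0,0,0,-0.15],[0.04,0,0,0,-0.15],[0.04,0,0,0,-0.15],[0.04,0,0,0,-0.15],[0.04,0,0,0,-0.15]]' >/dev/null
python3 steer.py '[[0.04,0,0,0,-0.15],[0.04,0,0,0,-0.15],[0.04,0,0,0,-0.15],[0.04,0,0,0,-0.15],[0.04,0,0,0,-0.15],[0.04,0,0,0,-0.15],[0.04,0,0,0,-0.15],[0.04,0,0,0,-0.15],[0.04,0,0,0,-0.15],[0.04,0,0,0,-0.15],[0.04,0,0,0,-0.15],[0.04,0,0,0,-0.15]]' >/dev/null
python3 st.py
python3 steer.py '[[0.04,0,0,0,-0.15],[0.04,0,0,0,-0.15],[0.04,0,0,0,-0.15],[0.04,0,0,0,-0.15],[0.04,0,0,0,0]]' >/dev/null
python3 st.py
python3 steer.py '[[0.04,0,0,0,-0.05],[0.04,0,0,0,-0.05],[0.04,0,0,0,0]]' >/dev/null
python3 st.py
python3 steer.py '[[0.04,0,0,0,-0.05],[0.04,0,0,0,0]]' >/dev/null
python3 st.py
```

```text
pos [ 0.4023 -0.0726  0.1511] yaw -0.835 toolz [ 0.0035  0.0914 -0.9958] q [-0.259 -0.004 -0.528  1.066  0.089 -2.564]
pos [ 0.4033 -0.0686  0.1509] yaw -0.248 toolz [ 0.0029  0.0881 -0.9961] q [-0.246 -0.004 -0.529  1.065  0.086 -3.139]
pos [ 0.4073 -0.0459  0.1501] yaw -0.173 toolz [-1.000e-04  6.830e-02 -9.977e-01] q [-0.172 -0.008 -0.534  1.057  0.067 -3.141]
pos [ 0.4085 -0.0352  0.1496] yaw -0.138 toolz [-0.0014  0.0581 -0.9983] q [-0.137 -0.01  -0.536  1.054  0.057 -3.141]
```

```bash
python3 steer.py '[[0.04,0,0,0,-0.05],[0.04,0,0,0,-0.05],[0.04,0,0,0,-0.05],[0.04,0,0,0,-0.05],[0.04,0,0,0,0],[0.04,0,0,0,0]]' >/dev/null
python3 st.py
python3 steer.py '[[0.04,0,0,0,-0.04],[0.04,0,0,0,0],[0.04,0,0,0,0]]' >/dev/null
python3 st.py
```

```text
pos [0.4105 0.0089 0.149 ] yaw 0.006 toolz [-0.0021  0.0169 -0.9999] q [ 0.006 -0.015 -0.541  1.047  0.017 -3.141]
pos [0.41   0.0183 0.1487] yaw 0.036 toolz [-0.0021  0.0088 -1.    ] q [ 0.037 -0.015 -0.542  1.046  0.009 -3.141]
```

```bash
python3 steer.py '[[0.04,0,0,0,-0.04],[0.04,0,0,0,0],[0.04,0,0,0,0.15],[0.04,0,0,0,0.15],[0.04,0,0,0,0.15],[0.04,0,0,0,0.15],[0.04,0,0,0,0.15],[0.04,0,0,0,0.15],[0.04,0,0,0,0.15],[0.04,0,0,0,0.15],[0.04,0,0,0,0.15],[0.04,0,0,0,0.15]]' >/dev/null
python3 steer.py '[[0.04,0,0,0,0.15],[0.04,0,0,0,0.15],[0.04,0,0,0,0.15],[0.04,0,0,0,0.15],[0.04,0,0,0,0.15],[0.04,0,0,0,0.15],[0.04,0,0,0,0.15],[0.04,0,0,0,0.15],[0.04,0,0,0,0.15],[0.04,0,0,0,0.15],[0.04,0,0,0,0.15],[0.04,0,0,0,0.15]]' >/dev/null
python3 steer.py '[[0.04,0,0,0,0.12],[0.04,0,0,0,0],[0.04,0,0,0,0]]' >/dev/null
python3 st.py; python3 - <<'E'
from h import *
c,im=snap("wrist","b3")
for e,y in blanks(c,im):
    y=(y+np.pi/2)%np.pi-np.pi/2
    g=e-.032*np.array([np.cos(y),np.sin(y)]); go([*g,.002],y+np.pi)
E
```

```text
pos [0.4094 0.0274 0.1487] yaw 2.931 toolz [-1.5e-03  7.0e-04 -1.0e+00] q [ 6.600e-02 -1.600e-02 -5.420e-01  1.046e+00  1.000e-03  2.770e-01]
rect mm [23.1 55.6] cen [ 0.4241 -0.2339] eye by rect [ 0.4399 -0.2364] hole [array([ 0.4396, -0.2362])] yaw -0.156
rect mm [56.3 24.8] cen [ 0.4136 -0.0721] eye by rect [ 0.4295 -0.0713] hole [array([ 0.4292, -0.0704])] yaw 0.053
rect mm [22.6 59.2] cen [0.4215 0.0459] eye by rect [0.4371 0.0425] hole [array([0.4354, 0.0425]), array([0.4147, 0.0523]), array([0.3971, 0.0491])] yaw -0.211
at [0.4094 0.0274 0.1487] yaw 2.931 delta tool [-0.0534 -0.2534  0.1465] turn -0.055
at [0.4094 0.0274 0.1487] yaw 2.931 delta tool [-0.0097 -0.1007  0.1466] turn -0.264
at [0.4094 0.0274 0.1487] yaw 2.931 delta tool [0.0078 0.0206 0.1467] turn 0.001
```

View pics/b3.png

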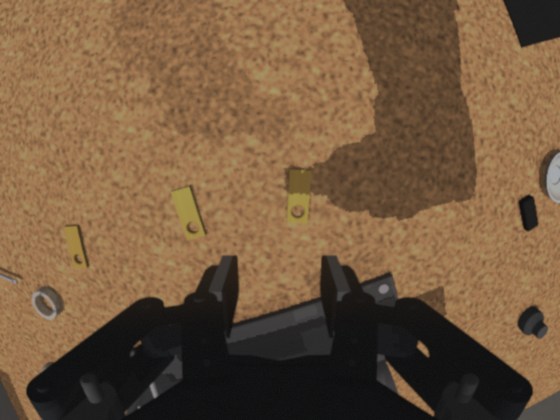

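The tilt is gone. The left blank shows at (299,195) with its eye at (297,211). I'm grasping it.

```bash
python3 steer.py '[[0.04,0.008,0.02,0,0],[0.04,0,0,0.05,0],[0.04,0,0,0.05,0],[0.04,0,0,0.025,0],[0.04,0,0,0,0],[0.04,0,0,0,0]]' >/dev/null
python3 - <<'E'
from h import *
c,im=snap("wrist","b4")
for e,y in blanks(c,im):
    y=(y+np.pi/2)%np.pi-np.pi/2
    g=e-.032*np.array([np.cos(y),np.sin(y)]); go([*g,.002],y+np.pi)
E
```

```text
rect mm [28.4 54.1] cen [ 0.4253 -0.2337] eye by rect [ 0.4411 -0.2359] hole [array([ 0.4391, -0.234 ])] yaw -0.135
rect mm [56.3 23.6] cen [ 0.4136 -0.0715] eye by rect [ 0.4295 -0.0704] hole [array([ 0.4291, -0.0699])] yaw 0.072
rect mm [22.  58.8] cen [0.422  0.0462] eye by rect [0.4375 0.0421] hole [array([0.4354, 0.0424]), array([0.4042, 0.0481]), array([0.4038, 0.0591]), array([0.4034, 0.0539]), array([0.4035, 0.0512])] yaw -0.255
at [0.4068 0.0488 0.025 ] yaw 2.929 delta tool [-0.0618 -0.2735  0.0227] turn -0.078
at [0.4068 0.0488 0.025 ] yaw 2.929 delta tool [-0.0166 -0.1206  0.0229] turn -0.285
at [0.4068 0.0488 0.025 ] yaw 2.929 delta tool [0.0007 0.0013 0.023 ] turn 0.042
```

```bash
python3 steer.py '[[0.04,0.001,0.001,0.015,-0.02],[0.04,0,0,0.008,0],[0.04,0,0,0,0],[0.01,0,0,0,0],[0.01,0,0,0,0],[0.01,0,0,0,0],[0.01,0,0,0,0],[0.01,0,0,0,0]]'; python3 st.py
python3 steer.py '[[0.01,0,0,-0.04,0],[0.01,0,0,-0.05,0],[0.01,0,0,-0.05,0],[0.01,0,0,-0.05,0],[0.01,0,0,0,0],[0.01,0,0,0,0]]'
python3 look.py g1; python3 - <<'E'
from h import *
xe=15.55-8*.577
for i,y in enumerate((-72,-24,24,72)): go(jig((xe-32)/1000,y/1000,.19),JY+np.pi)
E
```

```text
time_s: 14.4
tool_pos: [0.405, 0.0498, 0.0009]
orientation: [-0.304, -3.126, -0.001]
ft_force: [-0.2, 0.2, -0.1]
gripper_width: 0.0097
grip_force: 0.0
pos [0.405  0.0498 0.0009] yaw 2.948 toolz [-1.1e-03  8.0e-04 -1.0e+00] q [ 0.122  0.145 -0.756  0.672  0.001  0.315]
time_s: 15.0
tool_pos: [0.4062, 0.0498, 0.1919]
orientation: [0.304, 3.125, 0.002]
ft_force: [0.4, -0.8, -0.2]
gripper_width: 0.0103
grip_force: 0.0
at [0.4062 0.0498 0.1919] yaw 2.948 delta tool [ 0.3892 -0.1273  0.1912] 
at [0.4049 0.0497 0.1904] yaw 2.948 delta tool [-0.2438 -0.1499 -0.    ] turn -0.342
at [0.4049 0.0497 0.1904] yaw 2.948 delta tool [-0.2277 -0.1047  0.    ] turn -0.342
at [0.4049 0.0497 0.1904] yaw 2.948 delta tool [-2.116e-01 -5.940e-02  1.000e-04] turn -0.342
at [0.4049 0.0497 0.1904] yaw 2.948 delta tool [-1.955e-01 -1.420e-02  1.000e-04] turn -0.342
```

View pics/g1.png

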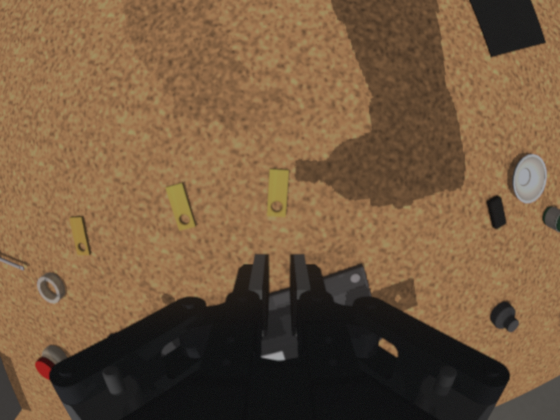

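The grasp missed: the fingers are at 10 mm and the blank is still on the bench at (277,192).

```bash
python3 - <<'E'
import pickle
from h import *
c=pickle.load(open("g1.pkl","rb")); im=cv2.imread("pics/g1.png")
for e,y in blanks(c,im): pass
p,R,y=tool()
print("TCP px",proj(c,p,1),"5mm fingers",proj(c,p+R@[0,.005,0],1),proj(c,p-R@[0,.005,0],1))
E
```

```text
rect mm [23.1 55.1] cen [ 0.4234 -0.2336] eye by rect [ 0.4392 -0.2362] hole [array([ 0.4391, -0.2363])] yaw -0.165
rect mm [56.5 25.4] cen [ 0.4131 -0.072 ] eye by rect [ 0.4291 -0.0712] hole [array([ 0.4288, -0.0699])] yaw 0.052
rect mm [22.5 59.6] cen [0.4208 0.0463] eye by rect [0.4362 0.0421] hole [array([0.4346, 0.0424])] yaw -0.261
TCP px [278.0303612  241.01198141] 5mm fingers [286.38763397 241.00821391] [269.67443932 241.00298334]
```

The blank hasn't moved, so the fingertips really sit above the stated TCP. I'll feel for the bench with small steps while straddling the blank.

```bash
python3 steer.py '[[0.04,0,0,0.05,0],[0.04,0,0,0.05,0],[0.04,0,0,0.05,0],[0.04,0,0,0.038,0.02],[0.04,0,0,0,0]]' | egrep "pos|force|width"
for i in 1 ; do python3 steer.py '[[0.04,0,0,0.002,0],[0.04,0,0,0,0]]'| egrep "pos|ft"; python3 steer.py '[[0.04,0,0,0.002,0],[0.04,0,0,0,0]]'| egrep "pos|ft";python3 steer.py '[[0.04,0,0,0.002,0],[0.04,0,0,0,0]]'| egrep "pos|ft"; done
```

```text
tool_pos: [0.3974, 0.049, -0.0028]
ft_force: [-1.9, 0.7, -0.2]
gripper_width: 0.0401
grip_force: 0.0
tool_pos: [0.4059, 0.05, 0.0019]
ft_force: [0.1, 0.5, -0.1]
tool_pos: [0.4063, 0.05, -0.0]
ft_force: [-0.6, 0.5, 0.5]
tool_pos: [0.4051, 0.0499, -0.0029]
ft_force: [0.2, 0.1, 0.3]
```

```bash
for i in 1 ; do python3 steer.py '[[0.04,0,0,0.002,0],[0.04,0,0,0,0]]'| egrep "pos|ft"; python3 steer.py '[[0.04,0,0,0.002,0],[0.04,0,0,0,0]]'| egrep "pos|ft";python3 steer.py '[[0.04,0,0,0.002,0],[0.04,0,0,0,0]]'| egrep "pos|ft"; done
python3 look.py g2; python3 - <<'E'
import pickle
from h import *
c,im=snap("side"); p,R,y=tool(); u=proj(c,p); print(u,proj(c,p+[0,0,.05]))
x,yy=int(u[0]),int(u[1]); a=cv2.resize(im[yy-60:yy+30,x-45:x+45],(540,540),interpolation=cv2.INTER_CUBIC)
cv2.imwrite("pics/tip.png",a); print(x-45,yy-60)
E
```

```text
tool_pos: [0.4046, 0.0498, -0.0054]
ft_force: [-0.1, -0.2, -0.6]
tool_pos: [0.4046, 0.0498, -0.0075]
ft_force: [-0.2, 0.3, -0.2]
tool_pos: [0.4046, 0.0498, -0.0095]
ft_force: [0.1, -0.3, -0.5]
at [ 0.4046  0.0498 -0.0095] yaw 2.928 delta tool [ 0.3849 -0.1345 -0.0088] 
[327.34143161 266.18971167] [328.09738486 253.05005531]
282 206
```

View pics/tip.png

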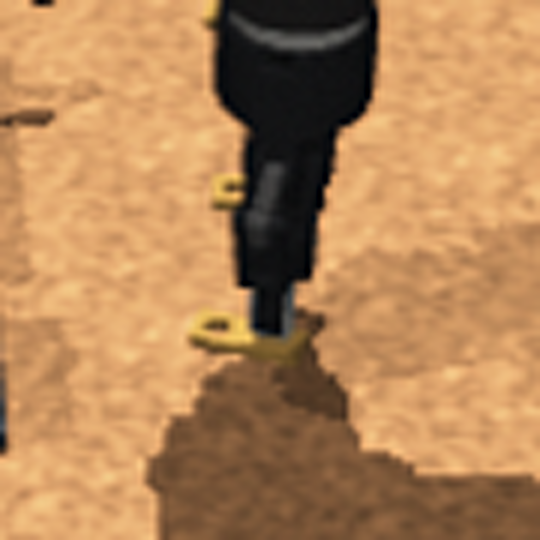

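The side view shows the fingertips at about crop (272,338), roughly 15 mm above the nominal TCP and just over the blank. I'm continuing down to contact.

```bash
python3 steer.py '[[0.04,0,0,0.002,0],[0.04,0,0,0,0]]'| egrep "pos|ft"; python3 steer.py '[[0.04,0,0,0.002,0],[0.04,0,0,0,0]]'| egrep "pos|ft";python3 steer.py '[[0.04,0,0,0.001,0],[0.04,0,0,0,0]]'| egrep "pos|ft"
```

```text
tool_pos: [0.4047, 0.0499, -0.0115]
ft_force: [-0.5, 1.0, 0.2]
tool_pos: [0.4046, 0.0498, -0.0135]
ft_force: [1.0, 0.4, 0.0]
tool_pos: [0.4048, 0.0498, -0.0144]
ft_force: [0.2, 0.3, 0.0]
```

```bash
python3 steer.py '[[0.015,0,0,0,0],[0.015,0,0,0,0],[0.015,0,0,0,0],[0.015,0,0,0,0]]'| egrep "pos|force|width"
```

```text
tool_pos: [0.4049, 0.0499, -0.0142]
ft_force: [0.6, 1.1, 0.3]
gripper_width: 0.0152
grip_force: 0.0
```

```bash
python3 steer.py '[[0.035,0,0,0,0],[0.035,0,0,0,0],[0.035,0,0,0.003,0],[0.035,0,0,0,0]]'| egrep "pos|ft"; python3 steer.py '[[0.035,0,0,0.002,0],[0.035,0,0,0,0]]'| egrep "pos|ft";python3 steer.py '[[0.035,0,0,0.002,0],[0.035,0,0,0,0]]'| egrep "pos|ft";python3 steer.py '[[0.015,0,0,0,0],[0.015,0,0,0,0],[0.015,0,0,0,0],[0.015,0,0,0,0]]'| egrep "pos|force|width"
```

```text
tool_pos: [0.4045, 0.0498, -0.0176]
ft_force: [-0.0, -1.0, 0.7]
tool_pos: [0.4046, 0.0498, -0.0195]
ft_force: [-0.1, -0.7, 0.1]
tool_pos: [0.4047, 0.0499, -0.0215]
ft_force: [-0.2, -0.0, 0.4]
tool_pos: [0.4049, 0.0499, -0.0212]
ft_force: [0.8, -0.0, 0.5]
gripper_width: 0.0151
grip_force: 0.0
```

```bash
python3 steer.py '[[0.035,0,0,0,0],[0.035,0,0,0,0],[0.035,0,0,0.003,0],[0.035,0,0,0,0]]'| egrep "pos|ft"; python3 steer.py '[[0.035,0,0,0.002,0],[0.035,0,0,0,0]]'| egrep "pos|ft";python3 steer.py '[[0.015,0,0,0,0],[0.015,0,0,0,0],[0.015,0,0,0,0],[0.015,0,0,0,0]]'| egrep "pos|force|width"
python3 look.py g3; python3 - <<'E'
import cv2
a=cv2.imread("pics/g3.png")[130:330,180:380]
cv2.imwrite("pics/g3c.png",cv2.resize(a,(600,600),interpolation=cv2.INTER_CUBIC))
E
```

```text
tool_pos: [0.4045, 0.0499, -0.0246]
ft_force: [0.2, -1.1, -0.1]
tool_pos: [0.4046, 0.0499, -0.0265]
ft_force: [-0.4, -0.5, 0.2]
tool_pos: [0.4049, 0.0499, -0.0262]
ft_force: [-0.4, 0.2, 0.3]
gripper_width: 0.015
grip_force: 0.0
at [ 0.4049  0.0499 -0.0262] yaw 2.928 delta tool [ 0.3852 -0.1346 -0.0257]
```

View pics/g3c.png

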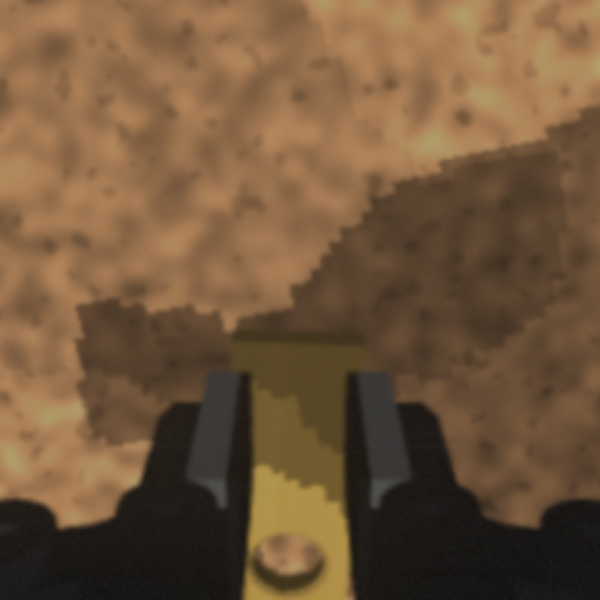

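The wrist close-up shows the fingers straddling the blank's tail, with the tips (about (232,372) and (365,372) in the crop) still several mm above it. By this and the side view, the real tip offset is 25–40 mm. I'm continuing to contact.

```bash
f(){ egrep "pos|ft"; }; python3 steer.py '[[0.035,0,0,0,0],[0.035,0,0,0,0],[0.035,0,0,0.003,0],[0.035,0,0,0,0]]'| f; python3 steer.py '[[0.035,0,0,0.002,0],[0.035,0,0,0,0]]'|f;python3 steer.py '[[0.035,0,0,0.002,0],[0.035,0,0,0,0]]'|f; python3 steer.py '[[0.018,0,0,0,0],[0.018,0,0,0,0],[0.018,0,0,0,0],[0.018,0,0,0,0]]'| egrep "pos|force|width"
```

```text
tool_pos: [0.4046, 0.0498, -0.0296]
ft_force: [-0.3, 0.1, 0.2]
tool_pos: [0.4046, 0.0499, -0.0315]
ft_force: [0.2, 0.3, -0.1]
tool_pos: [0.4046, 0.0499, -0.0335]
ft_force: [-0.2, -0.1, 0.4]
tool_pos: [0.4048, 0.0498, -0.033]
ft_force: [-1.5, -1.0, 5.5]
gripper_width: 0.0192
grip_force: 51.8
```

```bash
python3 steer.py '[[0.018,0,0,-0.03,0],[0.018,0,0,-0.04,0],[0.018,0,0,0,0],[0.018,0,0,0,0]]'| egrep "pos|force|width"
python3 look.py g4; python3 - <<'E'
import pickle
from h import *
c=pickle.load(open("g4.pkl","rb"));p,R,_=tool();blanks(c,cv2.imread("pics/g4.png"),z=p[2]+.033)
a=cv2.imread("pics/g4.png")[130:330,180:380]
cv2.imwrite("pics/g4c.png",cv2.resize(a,(600,600),interpolation=cv2.INTER_CUBIC))
E
```

```text
tool_pos: [0.406, 0.05, 0.0375]
ft_force: [-0.1, 0.9, -1.4]
gripper_width: 0.0192
grip_force: 51.0
at [0.406  0.05   0.0375] yaw 2.928 delta tool [ 0.3862 -0.1349  0.037 ] 
rect mm [22.5 39.6] cen [ 0.3963 -0.1447] eye by rect [ 0.4122 -0.147 ] hole [array([ 0.4068, -0.1439])] yaw -0.140
rect mm [23.6 66.2] cen [0.4275 0.0452] eye by rect [0.4429 0.0411] hole [array([0.4396, 0.0423]), array([0.4187, 0.0439]), array([0.4104, 0.0437]), array([0.4122, 0.0571]), array([0.4065, 0.049 ]), array([0.4048, 0.0517]), array([0.4001, 0.0583])] yaw -0.260
rect mm [39.  16.6] cen [ 0.3892 -0.0303] eye by rect [ 0.4052 -0.0293] hole [array([ 0.3999, -0.0291])] yaw 0.060
```

View pics/g4c.png

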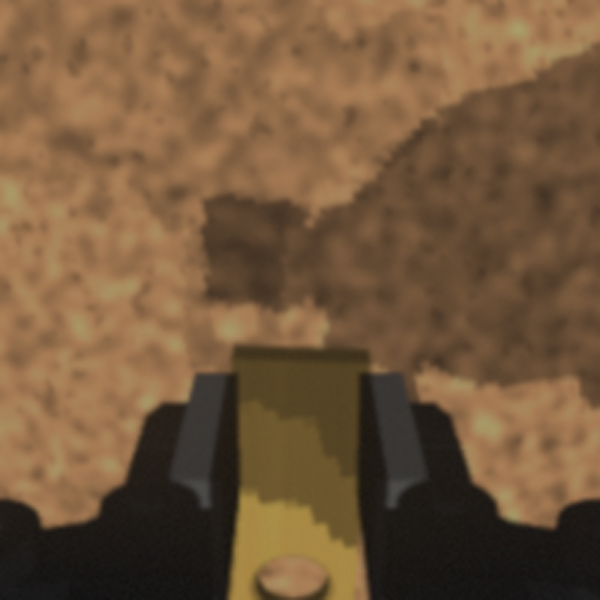

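The blank is gripped and lifted, with its tail at crop row 348 and its eye at (292,577). Its mid-plane is at TCP z + 0.036. Now I work out where the eye is relative to the tool.

```bash
cat > eye.py <<'E'
import pickle,sys
from h import *
# held blank: eye and tail in tool frame; needs picture name
n=sys.argv[1]; c=pickle.load(open(n+".pkl","rb")); im=cv2.imread(f"pics/{n}.png"); p,R,yw=tool(); z=p[2]+.0393
m=cv2.inRange(cv2.cvtColor(im,cv2.COLOR_BGR2HSV),(20,90,40),(35,255,255))
m[:,:200]=0; m[:,360:]=0
cs,h=cv2.findContours(m,cv2.RETR_CCOMP,cv2.CHAIN_APPROX_NONE)
i=max(range(len(cs)),key=lambda i:cv2.contourArea(cs[i]))
for j in range(len(cs)):
    if h[0][j][3]==i and cv2.contourArea(cs[j])>60:
        (u,v),r=cv2.minEnclosingCircle(cs[j]); q=R.T@(onz(c,u,v,z,1)-p); print("hole px",round(u,1),round(v,1),round(r,1),"tool",q.round(4))
P=cs[i][:,0,:].astype(float); W=np.array([R.T@(onz(c,*k,z,1)-p) for k in P])
print("x range",W[:,0].min().round(4),W[:,0].max().round(4))
for lo,hi in ((-.028,-.018),(-.01,0),(.0,.01)):
    s=W[(W[:,0]>lo)&(W[:,0]<hi)]
    if len(s): print(lo,"y mid",((s[:,1].min()+s[:,1].max())/2).round(4),"w",(s[:,1].max()-s[:,1].min()).round(4))
E
python3 eye.py g4
```

```text
hole px 277.0 323.0 13.3 tool [-0.031  -0.0005 -0.0393]
x range -0.0495 0.0119
-0.028 y mid -0.0003 w 0.0223
-0.01 y mid 0.0007 w 0.0193
0.0 y mid 0.001 w 0.0182
```

```bash
cat > tgt.py <<'E'
import sys
from h import *
# args: peg y mm, blank mid height h mm, eye tool x,y (mm)
y,h,ex,ey=map(float,sys.argv[1:5]); xe=15.55-(h-147.1)*.577
c=1e-3; go(jig((xe+ex)*c,(y-ey)*c,(h-36.3)*c),JY+np.pi)
E
python3 steer.py '[[0.018,0,0,-0.05,-0.12],[0.018,0,0,-0.05,-0.12],[0.018,-0.03,0,-0.01,-0.12],[0.018,-0.04,0,0,0],[0.018,-0.04,0,0,0],[0.018,0,0,0,0],[0.018,0,0,0,0]]' | egrep "pos|width|grip_f"
python3 tgt.py 72 164 -31 -0.5
```

```text
tool_pos: [0.5131, 0.0621, 0.1443]
gripper_width: 0.0188
grip_force: 51.0
at [0.5131 0.0621 0.1443] yaw -2.995 delta tool [-0.0667 -0.0746  0.0162] turn -0.002
```

```bash
python3 steer.py '[[0.018,-0.033,-0.037,0,0],[0.018,-0.034,-0.037,0,0],[0.018,0,0,0.008,0],[0.018,0,0,0,0],[0.018,0,0,0,0],[0.018,0,0,0,0]]' | egrep "pos|ft|width|grip_f"
python3 tgt.py 72 164 -31 -0.5; python3 look.py p1; python3 eye.py p1; python3 - <<'E'
import cv2,pickle
from h import *
c=pickle.load(open("p1.pkl","rb"))
for i,y in enumerate((-72,-24,24,72)): print(i,proj(c,jig(.00905,y/1000,.1583),1).round(1),proj(c,jig(.01555,y/1000,.1471),1).round(1))
a=cv2.imread("pics/p1.png")[230:420,180:430]
cv2.imwrite("pics/p1c.png",cv2.resize(a,None,fx=3,fy=3,interpolation=cv2.INTER_CUBIC))
E
```

```text
tool_pos: [0.5897, -0.0004, 0.1386]
ft_force: [0.1, 0.0, -1.1]
gripper_width: 0.019
grip_force: 51.1
at [ 5.897e-01 -4.000e-04  1.386e-01] yaw -2.994 delta tool [ 0.     -0.0016  0.0109] turn -0.001
at [ 5.897e-01 -4.000e-04  1.386e-01] yaw -2.994 delta tool [0.583  0.0868 0.1399] 
hole px 277.5 323.0 13.6 tool [-0.0287 -0.0004 -0.0393]
hole px 280.7 275.7 8.2 tool [-0.0004  0.0012 -0.0393]
x range -0.0418 0.0137
-0.028 y mid -0.0007 w 0.0217
-0.01 y mid 0.0001 w 0.0192
0.0 y mid 0.0011 w 0.0178
0 [ 64.5 296. ] [ 74.7 296.3]
1 [122.9 302.9] [131.5 302.5]
2 [194.3 308.2] [199.4 307.2]
3 [274.8 310.3] [275. 309.]
```

View pics/p1c.png

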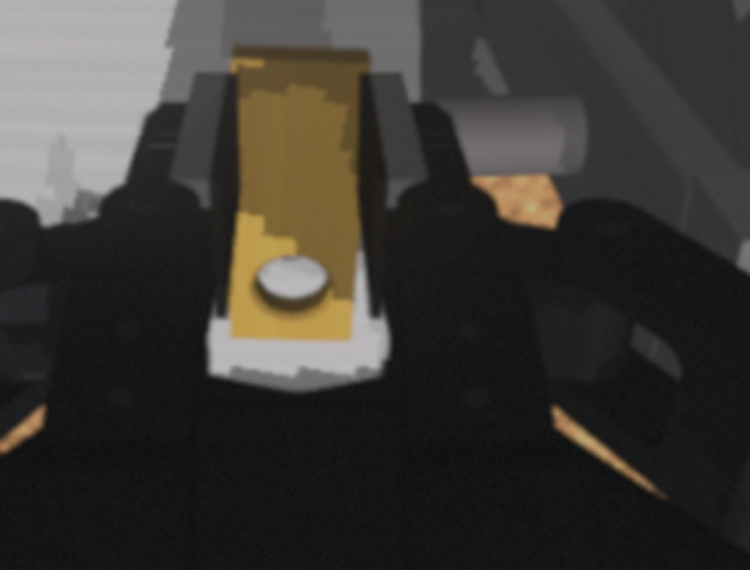

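Through the eye I see only the bright face, because the tip is hidden behind the blank (it should project at image (275,310)). I'm lowering along the peg axis and watching the force.

```bash
f(){ egrep "pos|ft"; }; python3 steer.py '[[0.018,0,-0.0015,0.006,0],[0.018,0,0,0.005,0],[0.018,0,0,0,0],[0.018,0,0,0,0]]'|f; python3 steer.py '[[0.018,-0.0017,0,0.003,0],[0.018,0,0,0,0]]'|f; python3 steer.py '[[0.018,-0.0017,0,0.003,0],[0.018,0,0,0,0]]'|f; python3 steer.py '[[0.018,-0.0014,0,0.0025,0],[0.018,0,0,0,0]]'|f; python3 tgt.py 72 153 -31 -0.5
```

```text
tool_pos: [0.591, -0.0024, 0.1272]
ft_force: [0.1, 1.0, -0.3]
tool_pos: [0.5931, -0.0023, 0.1241]
ft_force: [0.2, 0.8, -0.4]
tool_pos: [0.5947, -0.002, 0.121]
ft_force: [0.2, -0.3, -1.3]
tool_pos: [0.596, -0.0018, 0.1186]
ft_force: [0.3, 0.3, -0.4]
at [ 0.596  -0.0018  0.1186] yaw -2.995 delta tool [-0.0003  0.0007  0.0019] turn -0.002
```

```bash
f(){ egrep "pos|ft"; }; python3 steer.py '[[0.018,-0.001,0,0.002,0],[0.018,0,0,0,0]]'|f; python3 steer.py '[[0.032,0,0,0,0],[0.032,0,0,0,0],[0.032,0,0,0,0],[0.032,0,0,0,0]]'|f;  python3 steer.py '[[0.032,0.005,0,-0.01,0],[0.032,0.01,0,-0.03,0],[0.032,0.02,0,-0.04,0],[0.032,0,0,0,0],[0.032,0,0,0,0]]'|f; python3 look.py p2; python3 - <<'E'
import pickle
from h import *
c=pickle.load(open("p2.pkl","rb"));im=cv2.imread("pics/p2.png")
m,cs=yellow(im,lo=(18,90,40),amin=15)
for k in cs: r=cv2.minAreaRect(k);print(np.round(r[0],1),np.round(r[1],1),round(r[2]),cv2.contourArea(k))
print("peg point",proj(c,jig(.01555,.072,.1471),1), "tail centre", proj(c,jig(.01555-.044*.866,.072,.1471-.022),1), "eye end",proj(c,jig(.01555+.012*.866,.072,.1471+.006),1))
cv2.imwrite("pics/p2c.png",cv2.resize(im[180:400,140:400],None,fx=3,fy=2.7,interpolation=cv2.INTER_CUBIC))
E
```

```text
tool_pos: [0.5969, -0.0017, 0.1167]
ft_force: [0.0, 0.1, -0.5]
tool_pos: [0.5971, -0.0017, 0.1171]
ft_force: [0.5, -0.5, -0.3]
tool_pos: [0.5632, -0.007, 0.199]
ft_force: [0.5, -0.0, 0.6]
at [ 0.5632 -0.007   0.199 ] yaw -2.995 delta tool [0.5567 0.0889 0.1978] 
[ 84.5 284.5] [5. 7.] 90 19.0
[506.5 243.5] [5.7 8.5] 45 19.0
[279.8 272.6] [26.5 67.1] 2 1667.0
[278.8 292.2] [17.  16.3] 45 223.5
[ 77. 184.] [8. 8.] 90 29.0
[531.7 143.7] [6. 5.] 37 17.5
[220.4 137.5] [14.1  3.6] 14 19.0
[300.1 138.4] [11.4  6.9] 56 41.5
[169.4 122.2] [10.  6.] 53 37.0
[346.8 118.2] [5.7 7.8] 45 29.5
[ 64.7 115.5] [8.  4.6] 53 20.5
[334.8 106.3] [8.5 4.9] 45 30.5
[372.8 102.3] [5.7 3.5] 45 16.5
[155.4  97.4] [4.3 9.5] 81 17.5
[96.6 91.4] [4.7 7.2] 34 19.5
[372.   89.5] [3.5 6.4] 45 18.0
[330.   87.3] [13.8  9.7] 5 66.5
[397.5  82.1] [4.2 6.4] 37 16.0
[87. 83.] [5.7 4.2] 45 17.0
[530.7  78.4] [8.5 3.6] 63 15.5
[ 5.9 71.2] [4.5 8.5] 27 17.0
[196.6  70.2] [ 9.5 13.6] 84 59.5
[83.5 65.7] [ 7.5 11.4] 39 37.0
[357.5  58.3] [10.4  3.3] 74 15.5
[139.5  49. ] [3.5 7.8] 45 18.0
[372.4  29.6] [14.7  3.7] 23 18.5
[110.2  49.5] [25.1 48.2] 9 716.5
[109.   60.5] [7.8 9.2] 45 56.0
[291.5  24. ] [4. 7.] 90 17.5
[240.8  45.5] [20.2 47.4] 7 882.0
[239.3  58.2] [10.6 11.3] 45 98.5
[320.1  10. ] [10.6  6.2] 53 39.5
[150.3   6.2] [11.2  3.6] 7 15.0
[81.5  2.5] [5. 5.] 90 19.0
peg point [279.27917645 295.7872028 ] tail centre [279.201046   243.25257611] eye end [279.30021588 310.15987316]
```

Placed: the hole is at (278.8,292) against a predicted 295.8, and the visible length of 67 px matches a flat blank resting down-slope. Next is the middle blank.

```bash
cat > bl.py <<'E'
import sys
from h import *
# blank nearest to given xy: grip delta
c,im=snap("wrist"); X=np.array([float(sys.argv[1]),float(sys.argv[2])])
o=[(e,(y+np.pi/2)%np.pi-np.pi/2) for e,y in blanks(c,im)]
e,y=min(o,key=lambda a:np.linalg.norm(a[0]-X)); print("chosen",e.round(4),round(y,3))
go([*(e-.031*np.array([np.cos(y),np.sin(y)])),-.033],y+np.pi)
E
python3 steer.py '[[0.035,0.045,0,0,0],[0.035,0.045,0,0,0.05],[0.035,0.045,-0.02,0,0.05],[0.035,0.025,-0.03,0.03,0],[0.035,0,0,0.05,0],[0.035,0,0,0.05,0],[0.035,0,0,0,0],[0.035,0,0,0,0]]'|egrep pos; python3 bl.py .429 -.07
```

```text
tool_pos: [0.4055, -0.075, 0.0667]
rect mm [24.4 56.5] cen [ 0.424  -0.2348] eye by rect [ 0.4399 -0.2366] hole [array([ 0.4393, -0.2362])] yaw -0.114
rect mm [56.3 22.2] cen [ 0.414  -0.0717] eye by rect [ 0.43   -0.0711] hole [array([ 0.4294, -0.0712]), array([ 0.4198, -0.0747]), array([ 0.4171, -0.0713]), array([ 0.4141, -0.0687]), array([ 0.4141, -0.0773]), array([ 0.4095, -0.076 ]), array([ 0.4076, -0.0691]), array([ 0.4068, -0.078 ]), array([ 0.4057, -0.0726]), array([ 0.4019, -0.0682])] yaw 0.036
chosen [ 0.43   -0.0711] 0.036
at [ 0.4075 -0.0752  0.0681] yaw -3.095 delta tool [0.0082 0.0033 0.1012] turn 0.010
```

```bash
f(){ egrep "pos|force|width"; }; python3 steer.py '[[0.035,0.009,0.0033,0.03,0.01],[0.035,0,0,0.05,0],[0.035,0,0,0.0195,0],[0.035,0,0,0,0],[0.035,0,0,0,0]]'|f; python3 steer.py '[[0.018,0,0,0,0],[0.018,0,0,0,0],[0.018,0,0,0,0],[0.018,0,0,0,0]]'|f
python3 steer.py '[[0.018,0,0,-0.05,0],[0.018,0,0,-0.05,0],[0.018,0,0,-0.05,0],[0.018,0,0,-0.03,0],[0.018,0,0,0,0],[0.018,0,0,0,0]]'|f; python3 look.py g5; python3 eye.py g5;python3 tgt.py -24 174 -31 0
```

```text
tool_pos: [0.3998, -0.0725, -0.0305]
ft_force: [1.2, 1.2, -0.5]
gripper_width: 0.0347
grip_force: 0.0
tool_pos: [0.3999, -0.0727, -0.0306]
ft_force: [-0.5, -0.6, 9.1]
gripper_width: 0.0179
grip_force: 4.4
tool_pos: [0.3986, -0.0726, 0.1487]
ft_force: [-0.3, -0.3, -0.1]
gripper_width: 0.0184
grip_force: 0.0
at [ 0.3986 -0.0726  0.1487] yaw -3.105 delta tool [0.3959 0.087  0.1482] 
hole px 278.2 217.5 7.2 tool [ 0.0274 -0.0002 -0.0393]
x range 0.0219 0.0466
at [ 0.3975 -0.0724  0.1475] yaw -3.105 delta tool [-0.1998 -0.0332  0.0096] turn -0.112
```

The tips were 2.5 mm too high that time. I'm going again, deeper.

```bash
f(){ egrep "pos|force|width"; }; python3 steer.py '[[0.035,0,0,0.05,0],[0.035,0,0,0.05,0],[0.035,0,0,0,0],[0.035,0,0,0,0],[0.035,0,0,0,0]]'|f;  python3 bl.py .429 -.07
```

```text
tool_pos: [0.3988, -0.0726, 0.0491]
ft_force: [-0.4, -0.7, 0.9]
gripper_width: 0.0352
grip_force: 0.0
rect mm [25.1 56.8] cen [ 0.4235 -0.2356] eye by rect [ 0.4393 -0.238 ] hole [array([ 0.4393, -0.2372])] yaw -0.151
rect mm [56.3 22.1] cen [ 0.4133 -0.0721] eye by rect [ 0.4293 -0.0715] hole [array([ 0.4291, -0.0715]), array([ 0.4111, -0.0755]), array([ 0.4079, -0.0756]), array([ 0.4041, -0.0652]), array([ 0.4028, -0.0777]), array([ 0.3994, -0.0686]), array([ 0.3997, -0.0742])] yaw 0.036
chosen [ 0.4293 -0.0715] 0.036
at [ 0.3995 -0.0727  0.0495] yaw -3.105 delta tool [0.0012 0.0001 0.0825] turn -0.000
```

```bash
f(){ egrep "pos|force|width"; }; python3 steer.py '[[0.032,0.001,0,0.05,0],[0.032,0,0,0.034,0],[0.032,0,0,0,0],[0.032,0,0,0,0],[0.018,0,0,0,0],[0.018,0,0,0,0],[0.018,0,0,0,0],[0.018,0,0,0,0]]'|f
python3 steer.py '[[0.018,0,0,-0.05,0],[0.018,0,0,-0.05,0],[0.018,0,0,-0.05,0],[0.018,0,0,-0.035,0],[0.018,0,0,0,0],[0.018,0,0,0,0]]'|f; python3 look.py g6; python3 eye.py g6;python3 tgt.py -24 174 -31 0
```

```text
tool_pos: [0.3981, -0.0726, -0.0348]
ft_force: [-1.2, 0.6, 6.1]
gripper_width: 0.0197
grip_force: 58.4
tool_pos: [0.3977, -0.0727, 0.15]
ft_force: [1.0, 0.2, -0.2]
gripper_width: 0.0194
grip_force: 58.9
at [ 0.3977 -0.0727  0.15  ] yaw -3.105 delta tool [0.3951 0.0871 0.1493] 
hole px 278.5 323.5 12.5 tool [-0.0316 -0.0002 -0.0393]
x range -0.0469 0.0106
-0.028 y mid -0.0002 w 0.0234
-0.01 y mid 0.0001 w 0.0199
0.0 y mid -0.0001 w 0.0188
at [ 0.3966 -0.0724  0.1486] yaw -3.105 delta tool [-0.2008 -0.0332  0.0107] turn -0.112
```

```bash
f(){ egrep "pos|force|width"; }; python3 steer.py '[[0.018,-0.04,-0.017,0,0],[0.018,-0.04,-0.016,0,0],[0.018,-0.04,0,0,-0.06],[0.018,-0.04,0,0,-0.052],[0.018,-0.04,0,0,0],[0.018,0,0,0,0],[0.018,0,0,0,0],[0.018,0,0,0,0]]'|f; python3 tgt.py -24 163 -31.6 -.2; python3 look.py p3; python3 eye.py p3
```

```text
tool_pos: [0.5953, -0.0912, 0.1469]
ft_force: [-0.5, -1.7, -0.1]
gripper_width: 0.0192
grip_force: 58.9
at [ 0.5953 -0.0912  0.1469] yaw -2.993 delta tool [-0.0079 -0.0073  0.0202] turn 0.000
at [ 0.5953 -0.0912  0.1469] yaw -2.993 delta tool [0.5746 0.1779 0.1499] 
hole px 279.0 323.6 14.1 tool [-0.0289  0.0005 -0.0394]
x range -0.0431 0.0136
-0.028 y mid -0.0001 w 0.0226
-0.01 y mid 0.0 w 0.0176
0.0 y mid 0.0027 w 0.0158
```

```bash
f(){ egrep "pos|ft"; }; python3 steer.py '[[0.018,-0.008,-0.0073,0.01,0],[0.018,0,0,0.01,0],[0.018,0,0,0,0],[0.018,0,0,0,0]]'|f; python3 tgt.py -24 163 -31.6 -.2; python3 steer.py '[[0.018,-0.0017,0,0.003,0],[0.018,0,0,0,0]]'|f; python3 steer.py '[[0.018,-0.0017,0,0.003,0],[0.018,0,0,0,0]]'|f; python3 steer.py '[[0.018,-0.0017,0,0.003,0],[0.018,0,0,0,0]]'|f; python3 tgt.py -24 152 -31.6 -0.2
```

```text
tool_pos: [0.6055, -0.0974, 0.1277]
ft_force: [0.8, 0.1, 0.6]
at [ 0.6055 -0.0974  0.1277] yaw -2.993 delta tool [0.0014 0.0003 0.001 ] turn 0.000
tool_pos: [0.6081, -0.097, 0.1253]
ft_force: [0.5, 0.3, -1.4]
tool_pos: [0.6097, -0.0967, 0.122]
ft_force: [0.2, 0.3, 0.5]
tool_pos: [0.6112, -0.0965, 0.1189]
ft_force: [-0.5, 0.1, -0.0]
at [ 0.6112 -0.0965  0.1189] yaw -2.993 delta tool [0.0009 0.0003 0.0032] turn 0.001
```

```bash
f(){ egrep "pos|ft"; }; python3 steer.py '[[0.018,0,0,0.003,0],[0.018,0,0,0,0]]'|f; python3 steer.py '[[0.032,0,0,0,0],[0.032,0,0,0,0],[0.032,0,0,0,0],[0.032,0,0,0,0]]'|f;  python3 steer.py '[[0.032,0.005,0,-0.01,0],[0.032,0.01,0,-0.03,0],[0.032,0.02,0,-0.04,0],[0.032,0,0,0,0],[0.032,0,0,0,0]]'|f
cat > chk.py <<'E'
import sys,pickle
from h import *
c,im=snap("wrist",sys.argv[1])
m,cs=yellow(im,lo=(18,90,40),amin=100)
for k in cs: r=cv2.boundingRect(k);print("box",r,"cen",r[0]+r[2]/2,r[1]+r[3]/2,cv2.contourArea(k))
for i,y in enumerate((-.072,-.024,.024,.072)): print(i,"peg",proj(c,jig(.01555,y,.1471),1).round(1),"tail",proj(c,jig(.01555-.0475*.866,y,.1471-.0237),1).round(1),"end",proj(c,jig(.01555+.0085*.866,y,.1471+.0042),1).round(1))
E
python3 chk.py p4
```

```text
tool_pos: [0.611, -0.0965, 0.1159]
ft_force: [0.5, -0.5, -0.7]
tool_pos: [0.6114, -0.0966, 0.1165]
ft_force: [-0.6, 0.5, -0.5]
tool_pos: [0.5775, -0.1021, 0.1985]
ft_force: [1.0, -0.0, -1.2]
box (379, 239, 25, 64) cen 391.5 271.0 1169.5
box (266, 239, 28, 68) cen 280.0 273.0 1676.5
box (271, 283, 18, 19) cen 280.0 292.5 231.5
box (166, 14, 35, 54) cen 183.5 41.0 897.0
0 peg [221.7 295.1] tail [222.9 239. ] end [221.6 305.2]
1 peg [279.5 296. ] tail [279.5 239.3] end [279.5 306.2]
2 peg [337.2 295.2] tail [336. 239.] end [337.3 305.2]
3 peg [391.5 292.7] tail [389.4 238.3] end [391.7 302.5]
```

Both are seated exactly as predicted. Third blank.

```bash
f(){ egrep "pos|force|width"; }; python3 steer.py '[[0.032,0.045,-0.03,0,0],[0.032,0.045,-0.03,0,0],[0.032,0.045,-0.03,0,0],[0.032,0.045,-0.01,0,0],[0.032,0,0,0.05,0.145],[0.032,0,0,0.05,0.145],[0.032,0,0,0.05,0],[0.032,0,0,0,0],[0.032,0,0,0,0]]'|f;  python3 bl.py .439 -.237
```

```text
tool_pos: [0.4212, -0.2183, 0.0459]
ft_force: [0.7, 0.3, 0.1]
gripper_width: 0.0318
grip_force: 0.0
rect mm [27.1 61.1] cen [ 0.4253 -0.2351] eye by rect [ 0.4412 -0.2357] hole [array([ 0.4399, -0.2381]), array([ 0.4149, -0.2257]), array([ 0.4067, -0.2262])] yaw -0.040
chosen [ 0.4412 -0.2357] -0.04
at [ 0.423  -0.2192  0.0475] yaw 3.0 delta tool [ 0.0104 -0.0169  0.0805] turn -0.101
```

```bash
f(){ egrep "pos|force|width"; }; python3 steer.py '[[0.032,0.0116,-0.0164,0.02,0],[0.032,0,0,0,0],[0.032,0,0,0,0],[0.032,0,0,0,0]]'|f;  python3 bl.py .439 -.237
```

```text
tool_pos: [0.4104, -0.2342, 0.0284]
ft_force: [-0.1, -0.6, 0.3]
gripper_width: 0.032
grip_force: 0.0
rect mm [27.4 59.8] cen [ 0.4241 -0.2346] eye by rect [ 0.4401 -0.2357] hole [array([ 0.4386, -0.2377]), array([ 0.4168, -0.2375]), array([ 0.4153, -0.2326]), array([ 0.4138, -0.2381]), array([ 0.4138, -0.2277]), array([ 0.411, -0.23 ]), array([ 0.4079, -0.2343]), array([ 0.4062, -0.2244]), array([ 0.4055, -0.2296]), array([ 0.3993, -0.2363]), array([ 0.4003, -0.2269])] yaw -0.066
chosen [ 0.4401 -0.2357] -0.066
at [ 0.4103 -0.234   0.0281] yaw 3.0 delta tool [0.0012 0.0002 0.0611] turn -0.075
```

```bash
f(){ egrep "pos|force|width"; }; python3 steer.py '[[0.032,0.001,0,0.04,0],[0.032,0,0,0.0228,0],[0.032,0,0,0,0],[0.032,0,0,0,0],[0.018,0,0,0,0],[0.018,0,0,0,0],[0.018,0,0,0,0],[0.018,0,0,0,0]]'|f
python3 steer.py '[[0.018,0,0,-0.05,0],[0.018,0,0,-0.05,0],[0.018,0,0,-0.05,0],[0.018,0,0,-0.035,0],[0.018,0,0,0,0],[0.018,0,0,0,0]]'|f; python3 look.py g7; python3 eye.py g7;python3 tgt.py -72 184 -31 0
```

```text
tool_pos: [0.4083, -0.2335, -0.0353]
ft_force: [-1.0, 0.7, 5.2]
gripper_width: 0.0196
grip_force: 58.6
tool_pos: [0.4085, -0.2338, 0.1497]
ft_force: [-0.3, -0.3, -1.4]
gripper_width: 0.0195
grip_force: 59.1
at [ 0.4085 -0.2338  0.1497] yaw 3.0 delta tool [0.4375 0.174  0.1493] 
hole px 278.4 325.0 13.6 tool [-0.0325 -0.0004 -0.0394]
x range -0.0467 0.0066
-0.028 y mid -0.0005 w 0.0234
-0.01 y mid -0.0003 w 0.0203
0.0 y mid -0.0008 w 0.017
at [ 0.4075 -0.2333  0.1484] yaw 3.0 delta tool [-0.1782  0.1129  0.0004] turn -0.289
```

```bash
f(){ egrep "pos|force|width"; }; python3 steer.py '[[0.018,-0.036,0.022,0,0],[0.018,-0.036,0.022,0,0],[0.018,-0.036,0.022,0,0],[0.018,-0.036,0.022,0,0],[0.018,-0.034,0.025,0,0],[0.018,0,0,0,-0.145],[0.018,0,0,0,-0.144],[0.018,0,0,0,0],[0.018,0,0,0,0],[0.018,0,0,0,0]]'|f; python3 tgt.py -72 163 -32.4 -.4
```

```text
tool_pos: [0.5992, -0.1468, 0.1477]
ft_force: [-0.2, -0.1, -0.3]
gripper_width: 0.0191
grip_force: 59.1
at [ 0.5992 -0.1468  0.1477] yaw -2.997 delta tool [-0.0114  0.0005  0.021 ] turn -0.003
```

```bash
f(){ egrep "pos|ft"; }; python3 steer.py '[[0.018,-0.0108,0.0005,0.01,0],[0.018,0,0,0.011,0],[0.018,0,0,0,0],[0.018,0,0,0,0]]'|f; python3 tgt.py -72 163 -32.4 -.4; python3 steer.py '[[0.018,-0.0017,0,0.003,0],[0.018,0,0,0,0]]'|f; python3 steer.py '[[0.018,-0.0017,0,0.003,0],[0.018,0,0,0,0]]'|f; python3 steer.py '[[0.018,-0.0017,0,0.003,0],[0.018,0,0,0,0]]'|f; python3 tgt.py -72 154 -32.4 -0.4
```

```text
tool_pos: [0.6097, -0.1445, 0.1266]
ft_force: [-0.7, -0.3, -0.6]
at [ 0.6097 -0.1445  0.1266] yaw -2.994 delta tool [-0.0005 -0.0002 -0.0001] turn -0.001
tool_pos: [0.6123, -0.1444, 0.1244]
ft_force: [0.2, 1.1, -0.3]
tool_pos: [0.6139, -0.1441, 0.1213]
ft_force: [-0.8, 0.4, -0.5]
tool_pos: [0.6155, -0.1438, 0.1181]
ft_force: [-0.2, -0.0, -1.1]
at [ 0.6155 -0.1438  0.1181] yaw -2.994 delta tool [ 0.0001 -0.      0.0004] turn -0.001
```

```bash
f(){ egrep "pos|ft"; }; python3 steer.py '[[0.018,-0.0005,0,0.0025,0],[0.018,0,0,0,0]]'|f; python3 steer.py '[[0.032,0,0,0,0],[0.032,0,0,0,0],[0.032,0,0,0,0],[0.032,0,0,0,0]]'|f;  python3 steer.py '[[0.032,0.005,0,-0.01,0],[0.032,0.01,0,-0.03,0],[0.032,0.02,0,-0.04,0],[0.032,0,0,0,0],[0.032,0,0,0,0]]'|f
python3 chk.py p6
```

```text
tool_pos: [0.6159, -0.1438, 0.1156]
ft_force: [-0.0, -0.6, 0.0]
tool_pos: [0.6161, -0.1439, 0.1161]
ft_force: [0.5, -0.7, -0.4]
tool_pos: [0.5822, -0.1495, 0.1982]
ft_force: [-0.6, -0.2, -0.3]
box (324, 242, 26, 39) cen 337.0 261.5 553.5
box (266, 242, 29, 67) cen 280.5 275.5 1668.0
box (271, 286, 18, 19) cen 280.0 295.5 229.5
box (428, 240, 23, 62) cen 439.5 271.0 1086.0
0 peg [279.  298.6] tail [279. 242.] end [279.  308.7]
1 peg [336.6 297.7] tail [335.5 241.7] end [336.7 307.7]
2 peg [390.9 295.2] tail [388.8 240.8] end [391.  304.9]
3 peg [439.5 291.5] tail [436.6 239.5] end [439.7 300.8]
```

All three are hung. No fourth blank was visible in any view. Next is the keeper; I'm computing its knob arc.

```bash
cat >> h.py <<'E'
def kn(k,T=.524):
    v=np.array([52-65.6*np.cos(k+.6557),16+65.6*np.sin(k+.6557)])
    return np.array([v[0]*np.cos(T)-v[1]*np.sin(T),130+v[0]*np.sin(T)+v[1]*np.cos(T)])
E
python3 - <<'E'
from h import *
a=kn(2.2); go(jig(a[0]/1e3,0,.25),JY+np.pi); print(a)
ks=np.linspace(2.2,0,13)
for k0,k1 in zip(ks,ks[1:]):
    d=kn(k1)-kn(k0); print("k%.2f"%k1,kn(k1).round(1),"tool dx %.4f dz %.4f"%(-d[0]/1e3,-d[1]/1e3))
E
```

```text
at [ 0.5816 -0.1492  0.1967] yaw -2.994 delta tool [-0.1373  0.072  -0.0533] turn -0.001
[ 82.25352397 217.37964489]
k2.02 [ 72.8 224.8] tool dx 0.0094 dz -0.0075
k1.83 [ 62.2 230.4] tool dx 0.0106 dz -0.0056
k1.65 [ 50.8 234. ] tool dx 0.0115 dz -0.0036
k1.47 [ 38.8 235.4] tool dx 0.0119 dz -0.0014
k1.28 [ 26.8 234.7] tool dx 0.0120 dz 0.0008
k1.10 [ 15.2 231.7] tool dx 0.0116 dz 0.0029
k0.92 [  4.3 226.7] tool dx 0.0109 dz 0.0050
k0.73 [ -5.5 219.8] tool dx 0.0098 dz 0.0069
k0.55 [-13.9 211.2] tool dx 0.0084 dz 0.0086
k0.37 [-20.6 201.2] tool dx 0.0067 dz 0.0100
k0.18 [-25.4 190.2] tool dx 0.0048 dz 0.0110
k0.00 [-28.  178.5] tool dx 0.0027 dz 0.0117
```

```bash
f(){ egrep "pos|force|width"; }; python3 steer.py '[[0.045,0,0,-0.027,0],[0.045,0,0,-0.027,0],[0.045,-0.035,0.018,0,0],[0.045,-0.035,0.018,0,0],[0.045,-0.035,0.018,0,0],[0.045,-0.0323,0.018,0,0],[0.045,0,0,0,0],[0.045,0,0,0,0],[0.045,0,0,0,0]]'|f
python3 - <<'E'
from h import *
a=kn(2.2); go(jig(a[0]/1e3,0,.170),JY+np.pi)
c,im=snap("wrist","k0"); print(proj(c,jig(a[0]/1e3,0,a[1]/1e3),1))
g=im.max(axis=2); m=(g<45).astype(np.uint8)[180:300,180:380]
n,l,s,ce=cv2.connectedComponentsWithStats(m)
for i in range(1,n):
    if s[i,4]>60: print(s[i],ce[i]+[180,180])
E
```

```text
tool_pos: [0.7059, -0.0581, 0.249]
ft_force: [-0.1, -0.5, 0.4]
gripper_width: 0.0451
grip_force: 0.0
at [ 0.7059 -0.0581  0.249 ] yaw -2.994 delta tool [-0.0012 -0.      0.0789] turn -0.001
[278.59409169 227.82995364]
[145  77  19  43 513] [333.07992203 283.34697856]
[ 35  78  20  42 520] [225.08269231 283.49423077]
[  0  87  31  33 451] [197.53880266 286.9578714 ]
[168  87  32  33 418] [360.09808612 287.14593301]
```

```bash
f(){ egrep "pos|force|width"; }; python3 steer.py '[[0.045,-0.001,0,0.02,0],[0.045,0,0,0.02,0],[0.045,0,0,0.015,0],[0.045,0,0,0,0]]'|f; python3 steer.py '[[0.045,0,0,0.01,0],[0.045,0,0,0.007,0],[0.045,0,0,0.007,0],[0.045,0,0,0,0]]'|f;python3 steer.py '[[0.01,0,0,0,0],[0.01,0,0,0,0],[0.01,0,0,0,0],[0.01,0,0,0,0],[0.01,0,0,0,0]]'|f
```

```text
tool_pos: [0.7055, -0.0584, 0.1929]
ft_force: [-0.3, -0.6, 0.0]
gripper_width: 0.0456
grip_force: 0.0
tool_pos: [0.7071, -0.0575, 0.1699]
ft_force: [-0.5, 0.1, 0.5]
gripper_width: 0.0453
grip_force: 0.0
tool_pos: [0.7081, -0.0572, 0.1715]
ft_force: [0.1, 1.1, 2.6]
gripper_width: 0.0142
grip_force: 58.5
```

```bash
f(){ egrep "pos|force|width"; }; python3 steer.py '[[0.01,0.0094,0,-0.0075,0],[0.01,0.0106,0,-0.0056,0],[0.01,0.0115,0,-0.0036,0],[0.01,0,0,0,0]]'|f; python3 steer.py '[[0.01,0.0119,0,-0.0014,0],[0.01,0.012,0,0.0008,0],[0.01,0.0116,0,0.0029,0],[0.01,0.0109,0,0.005,0],[0.01,0,0,0,0]]'|f;python3 - <<'E'
from h import *
p,R,y=tool(); c,s=np.cos(JY),np.sin(JY); d=p[:2]-J; print("jig",(c*d[0]+s*d[1])*1e3,(-s*d[0]+c*d[1])*1e3,p[2]*1e3+47,"exp",kn(.92))
E
```

```text
tool_pos: [0.6733, -0.0628, 0.1871]
ft_force: [-3.5, -0.4, -2.1]
gripper_width: 0.0103
grip_force: 1.4
tool_pos: [0.6291, -0.0695, 0.1803]
ft_force: [0.1, -0.2, 0.5]
gripper_width: 0.0101
grip_force: 0.0
jig 3.6188099885270466 -0.00948790792767453 227.30257513588188 exp [  4.47344807 226.82963239]
```

The knob slipped out. I'll back up and look.

```bash
f(){ egrep "pos|force|width"; }; python3 steer.py '[[0.045,0.02,0,-0.04,0],[0.045,0.04,0,-0.04,0],[0.045,0.04,0,-0.04,0],[0.045,0,0,0,0],[0.045,0,0,0,0]]'|f; python3 look.py kA; python3 steer.py '[[0.045,0,0.05,0,0],[0.045,0,0.05,0,0],[0.045,0,0,0,0],[0.045,0,0,0,0]]'|f; python3 look.py kB
python3 - <<'E'
import cv2,numpy as np,pickle
from h import *
C=[pickle.load(open(n+".pkl","rb")) for n in("kA","kB")]
for c in C:
  for k in (1.4,1.8,2.2): a=kn(k); print(k,proj(c,jig(a[0]/1e3,0,a[1]/1e3),1).round(1))
a=cv2.imread("pics/kA.png");b=cv2.imread("pics/kB.png")
r=lambda i,x:cv2.resize(i[170:370,x:x+200],(400,400),interpolation=cv2.INTER_CUBIC)
cv2.imwrite("pics/kAB.png",np.hstack([r(a,180),r(b,80)]))
E
```

```text
tool_pos: [0.5417, -0.0828, 0.2929]
ft_force: [0.1, 0.5, -0.3]
gripper_width: 0.0453
grip_force: 0.0
at [ 0.5417 -0.0828  0.2929] yaw -2.995 delta tool [0.5243 0.1611 0.2919] 
tool_pos: [0.5263, 0.0177, 0.2898]
ft_force: [0.1, -0.9, -0.6]
gripper_width: 0.0449
grip_force: 0.0
at [0.5263 0.0177 0.2898] yaw -2.991 delta tool [0.5219 0.0611 0.2919] 
1.4 [279.1 339.6]
1.8 [279.1 356.9]
2.2 [279.2 363.5]
1.4 [170.4 337.8]
1.8 [175.9 355.2]
2.2 [182.6 362.1]
```

View pics/kAB.png

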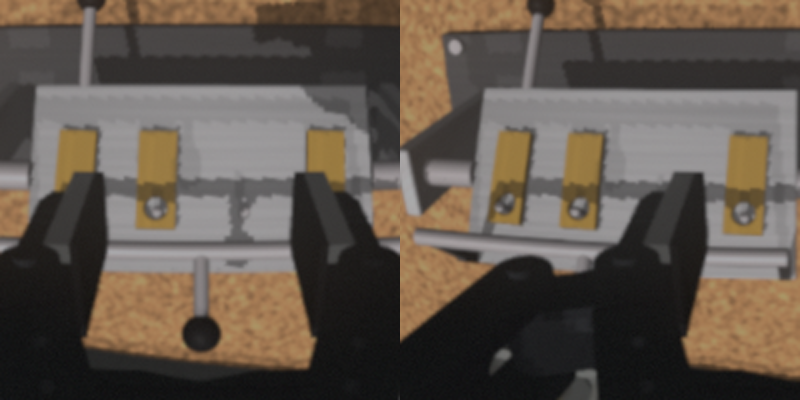

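The picture shows three blanks flat on pegs 0, 1 and 3. The keeper bar is at crop row 248 and its knob is at (201,333), i.e. image (280.5,336.5), so the keeper was partly closed.

```bash
python3 - <<'E'
import pickle
from h import *
from scipy.optimize import brentq
c=pickle.load(open("kA.pkl","rb"))
f=lambda k:proj(c,jig(kn(k)[0]/1e3,0,kn(k)[1]/1e3),1)[1]-336.5
for k in (.8,1.,1.2,1.3,1.4): print(k,f(k))
k=brentq(f,.8,1.6); 
def bar(k,T=.524):
    v=np.array([52-52*np.cos(k+.0192),16+52*np.sin(k+.0192)]); return jig((v[0]*np.cos(T)-v[1]*np.sin(T))/1e3,0,.13+(v[0]*np.sin(T)+v[1]*np.cos(T))/1e3)
print("k",k,"bar row",proj(c,bar(k),1),"seen 294"); [print(q,proj(c,bar(q),1)) for q in (1.2,1.5)]
a=kn(k); print(a); go(jig(a[0]/1e3,0,.24),JY+np.pi)
ks=np.linspace(k,-.03,9)
for k0,k1 in zip(ks,ks[1:]):
    d=kn(k1)-kn(k0); print("k%.2f"%k1,kn(k1).round(1),"tool dx %.4f dz %.4f"%(-d[0]/1e3,-d[1]/1e3))
E
```

```text
0.8 -37.374948263611316
1.0 -22.932933869365115
1.2 -9.155965968388841
1.3 -2.8047409720240353
1.4 3.0602202951783397
k 1.3467049219615919 bar row [279.08104098 295.41503879] seen 294
1.2 [279.07833894 287.69575869]
1.5 [279.08547257 303.78013628]
[ 30.9650696 235.1914746]
at [0.5265 0.0168 0.29  ] yaw -2.993 delta tool [-0.1162 -0.1005  0.0495] turn 0.001
k1.17 [ 19.9 233.2] tool dx 0.0111 dz 0.0020
k1.00 [  9.3 229.3] tool dx 0.0106 dz 0.0039
k0.83 [ -0.5 223.7] tool dx 0.0098 dz 0.0056
k0.66 [ -9.2 216.5] tool dx 0.0087 dz 0.0072
k0.49 [-16.5 207.9] tool dx 0.0073 dz 0.0086
k0.31 [-22.2 198.2] tool dx 0.0057 dz 0.0097
k0.14 [-26.1 187.6] tool dx 0.0040 dz 0.0106
k-0.03 [-28.2 176.5] tool dx 0.0021 dz 0.0111
```

```bash
f(){ egrep "pos|force|width"; }; python3 steer.py '[[0.045,-0.029,-0.025,0,0],[0.045,-0.029,-0.025,0,0],[0.045,-0.029,-0.025,0,0],[0.045,-0.029,-0.025,0,0],[0.045,0,0,0.03,0],[0.045,0,0,0.03,0],[0.045,0,0,0,0],[0.045,0,0,0,0]]'|f
python3 - <<'E'
from h import *
go(jig(.031,0,.182),JY+np.pi)
E
```

```text
tool_pos: [0.6551, -0.0664, 0.2305]
ft_force: [0.5, 0.5, 0.1]
gripper_width: 0.0448
grip_force: 0.0
at [ 0.6551 -0.0664  0.2305] yaw -2.996 delta tool [-0.0013  0.0007  0.0485] turn -0.002
```

```bash
f(){ egrep "pos|force|width"; }; python3 steer.py '[[0.045,-0.001,0.0007,0.015,0],[0.045,0,0,0.015,0],[0.045,0,0,0.01,0],[0.045,0,0,0.0085,0],[0.045,0,0,0,0]]'|f; python3 steer.py '[[0.01,0,0,0,0],[0.01,0,0,0,0],[0.01,0,0,0,0],[0.01,0,0,0,0],[0.01,0,0,0,0]]'|f
python3 steer.py '[[0.01,0.0111,0,0.002,0],[0.01,0,0,0,0]]'|f; python3 steer.py '[[0.01,0.0106,0,0.0039,0],[0.01,0,0,0,0]]'|f
```

```text
tool_pos: [0.6563, -0.0645, 0.1823]
ft_force: [-0.2, 0.7, -1.0]
gripper_width: 0.0448
grip_force: 0.0
tool_pos: [0.6572, -0.0647, 0.1837]
ft_force: [-0.4, -1.9, 5.3]
gripper_width: 0.0141
grip_force: 58.5
tool_pos: [0.6462, -0.0663, 0.1819]
ft_force: [1.2, -1.8, 6.0]
gripper_width: 0.0148
grip_force: 58.9
tool_pos: [0.6351, -0.0679, 0.1779]
ft_force: [-1.3, -1.0, 5.7]
gripper_width: 0.0142
grip_force: 59.4
```

```bash
f(){ egrep "pos|force|width"; }; python3 steer.py '[[0.01,0.0098,0,0.0056,0],[0.01,0.0087,0,0.0072,0],[0.01,0.0073,0,0.0086,0],[0.01,0,0,0,0]]'|f; python3 steer.py '[[0.01,0.0057,0,0.0097,0],[0.01,0,0,0,0]]'|f; python3 steer.py '[[0.01,0.004,0,0.0106,0],[0.01,0,0,0,0]]'|f;  python3 steer.py '[[0.01,0.0021,0,0.0111,0],[0.01,0,0,0,0]]'|f
python3 - <<'E'
from h import *
p,R,y=tool(); c,s=np.cos(JY),np.sin(JY); d=p[:2]-J; print("jig",(c*d[0]+s*d[1])*1e3,p[2]*1e3+52,"shut",kn(0))
E
```

```text
tool_pos: [0.6069, -0.0718, 0.1542]
ft_force: [-3.4, -3.2, 0.6]
gripper_width: 0.0102
grip_force: 3.1
tool_pos: [0.6027, -0.0718, 0.144]
ft_force: [0.1, -0.4, 0.2]
gripper_width: 0.0098
grip_force: 0.0
tool_pos: [0.5988, -0.0725, 0.1333]
ft_force: [-0.5, -0.3, -0.3]
gripper_width: 0.01
grip_force: 0.0
tool_pos: [0.5968, -0.0729, 0.1223]
ft_force: [-1.0, 0.1, 0.2]
gripper_width: 0.0103
grip_force: 0.0
jig -28.829496303179 174.25255107153583 shut [-28.01458279 178.48582832]
```

It slipped again: the ball was down at the finger tips and slipped out downward. I'll relocate it and grip deeper.

```bash
f(){ egrep "pos|force|width"; }; python3 steer.py '[[0.045,0.02,0,-0.04,0],[0.045,0.04,0,-0.04,0],[0.045,0,0,-0.04,0],[0.045,0,0,-0.04,0],[0.045,0,0,0,0],[0.045,0,0,0,0]]'|f
cat > kb.py <<'E'
from h import *
from scipy.optimize import brentq
import sys
c,im=snap("wrist",sys.argv[1])
m=(im.max(axis=2)<50).astype(np.uint8); m[:,:235]=0; m[:,325:]=0
n,l,s,ce=cv2.connectedComponentsWithStats(m)
for i in range(1,n):
    if 60<s[i,4]<1500: print(s[i],ce[i].round(1))
for k in np.arange(0,1.5,.1): a=kn(k); print("%.1f"%k,proj(c,jig(a[0]/1e3,0,a[1]/1e3),1).round(1),end=" ")
E
python3 kb.py kC
```

```text
tool_pos: [0.5443, -0.0814, 0.2805]
ft_force: [-0.4, -0.0, -0.0]
gripper_width: 0.0448
grip_force: 0.0
[307 183  18   9  97] [316.1 186. ]
[287 197  38  13 290] [311.1 203. ]
[271 281  17  18 206] [279.2 289.7]
0.0 [278.  255.9] 0.1 [278.  259.9] 0.2 [278.  264.6] 0.3 [277.9 269.9] 0.4 [277.9 275.9] 0.5 [277.9 282.4] 0.6 [277.9 289.3] 0.7 [277.9 296.6] 0.8 [277.9 304.1] 0.9 [277.9 311.6] 1.0 [277.9 319.1] 1.1 [277.9 326.4] 1.2 [277.9 333.4] 1.3 [277.9 339.9] 1.4 [277.9 345.9]
```

```bash
f(){ egrep "pos|force|width"; }; python3 - <<'E'
from h import *
a=kn(.605); print(a); go(jig(a[0]/1e3+.001,0,a[1]/1e3-.06),JY+np.pi)
ks=np.linspace(.605,-.03,6)
for k0,k1 in zip(ks,ks[1:]):
    d=kn(k1)-kn(k0); print("k%.2f"%k1,kn(k1).round(1),"tool dx %.4f dz %.4f"%(-d[0]/1e3,-d[1]/1e3))
E
```

```text
[-11.57191661 213.94444469]
at [ 0.5434 -0.0813  0.2791] yaw -2.994 delta tool [-0.0724 -0.001   0.125 ] turn -0.001
k0.48 [-16.8 207.4] tool dx 0.0052 dz 0.0065
k0.35 [-21.1 200.3] tool dx 0.0043 dz 0.0071
k0.22 [-24.5 192.7] tool dx 0.0034 dz 0.0076
k0.10 [-26.9 184.7] tool dx 0.0024 dz 0.0080
k-0.03 [-28.2 176.5] tool dx 0.0014 dz 0.0082
```

```bash
f(){ egrep "pos|force|width"; }; python3 steer.py '[[0.045,-0.036,-0.001,0,0],[0.045,-0.0364,0,0,0],[0.045,0,0,0.04,0],[0.045,0,0,0.03,0],[0.045,0,0,0.02,0],[0.045,0,0,0,0],[0.045,0,0,0,0]]'|f; python3 steer.py '[[0.045,0,0,0.015,0],[0.045,0,0,0.01,0],[0.045,0,0,0.01,0],[0.045,0,0,0,0]]'|f;  python3 steer.py '[[0.01,0,0,0,0],[0.01,0,0,0,0],[0.01,0,0,0,0],[0.01,0,0,0,0],[0.01,0,0,0,0]]'|f
python3 steer.py '[[0.01,0.0052,0,0.0065,0],[0.01,0,0,0,0]]'|f
```

```text
tool_pos: [0.614, -0.0715, 0.1883]
ft_force: [0.5, 0.7, 0.8]
gripper_width: 0.0452
grip_force: 0.0
tool_pos: [0.6141, -0.0715, 0.1532]
ft_force: [-0.6, 0.9, 0.7]
gripper_width: 0.0449
grip_force: 0.0
tool_pos: [0.6148, -0.071, 0.1548]
ft_force: [-2.3, 4.4, 3.4]
gripper_width: 0.0147
grip_force: 58.4
tool_pos: [0.6096, -0.0717, 0.1478]
ft_force: [-0.8, 4.7, 2.3]
gripper_width: 0.0148
grip_force: 58.5
```

```bash
f(){ egrep "pos|force|width"; };  python3 steer.py '[[0.01,0.0043,0,0.0071,0],[0.01,0,0,0,0]]'|f; python3 steer.py '[[0.01,0.0034,0,0.0076,0],[0.01,0,0,0,0]]'|f;python3 steer.py '[[0.01,0.0024,0,0.008,0],[0.01,0,0,0,0]]'|f;python3 steer.py '[[0.01,0.001,0,0.006,0],[0.01,0,0,0,0]]'|f
```

```text
tool_pos: [0.6062, -0.0722, 0.1407]
ft_force: [1.0, 4.7, 0.5]
gripper_width: 0.0144
grip_force: 59.1
tool_pos: [0.6019, -0.0729, 0.1328]
ft_force: [-1.6, 4.6, 0.6]
gripper_width: 0.0148
grip_force: 60.3
tool_pos: [0.6, -0.0732, 0.1249]
ft_force: [-0.6, 5.6, 0.7]
gripper_width: 0.0144
grip_force: 61.2
tool_pos: [0.6001, -0.0732, 0.1209]
ft_force: [-2.0, 6.0, 8.7]
gripper_width: 0.0145
grip_force: 63.4
```

```bash
f(){ egrep "pos|force|width"; };  python3 steer.py '[[0.01,0,0,0.002,0],[0.01,0,0,0,0]]'|f; python3 steer.py '[[0.03,0,0,0,0],[0.03,0,0,0,0],[0.03,0,0,0,0],[0.03,0,0,-0.01,0],[0.03,0,0,-0.03,0],[0.03,0.02,0,-0.04,0],[0.03,0.04,0,-0.04,0],[0.03,0,0,-0.03,0],[0.03,0,0,0,0],[0.03,0,0,0,0]]'|f; python3 kb.py kD; python3 chk.py kE
```

```text
tool_pos: [0.6002, -0.0732, 0.1206]
ft_force: [-6.6, 6.3, 20.1]
gripper_width: 0.0145
grip_force: 64.4
tool_pos: [0.5448, -0.0825, 0.2636]
ft_force: [1.0, -0.3, -0.1]
gripper_width: 0.0299
grip_force: 0.0
[305 185  20   8  77] [316.1 187. ]
[291 200  34  15 320] [311.  206.9]
[235 256  13  80 714] [240.9 296.1]
[311 256  14  84 751] [317.5 297.3]
[273 259  16  17 179] [280.7 266.2]
0.0 [279.2 263.2] 0.1 [279.2 267.6] 0.2 [279.2 272.7] 0.3 [279.2 278.4] 0.4 [279.2 284.9] 0.5 [279.2 291.8] 0.6 [279.2 299.2] 0.7 [279.2 306.9] 0.8 [279.2 314.8] 0.9 [279.2 322.8] 1.0 [279.3 330.6] 1.1 [279.3 338.2] 1.2 [279.3 345.4] 1.3 [279.3 352.1] 1.4 [279.3 358.3] box (248, 274, 19, 24) cen 257.5 286.0 256.0
box (344, 273, 14, 21) cen 351.0 283.5 129.0
box (201, 273, 14, 22) cen 208.0 284.0 134.5
box (338, 244, 21, 20) cen 348.5 254.0 356.0
box (246, 244, 21, 20) cen 256.5 254.0 343.0
box (202, 244, 22, 20) cen 213.0 254.0 361.0
0 peg [210.5 288.1] tail [211.6 243.8] end [210.4 296.1]
1 peg [255.8 289.1] tail [256.2 244.1] end [255.8 297.2]
2 peg [302.  289.1] tail [301.6 244.1] end [302.  297.2]
3 peg [347.3 288. ] tail [346.1 243.7] end [347.4 296. ]
```

```bash
python3 - <<'E'
from h import *
c=viewer.get_calibration("wrist"); T=.524
for k in (0,.035,.07,.1,.15):
    v=np.array([52-52*np.cos(k+.0192),16+52*np.sin(k+.0192)])
    print(k,[proj(c,jig((v[0]*np.cos(T)-v[1]*np.sin(T))/1e3,y,.13+(v[0]*np.sin(T)+v[1]*np.cos(T))/1e3),1).round(1) for y in (-.072,-.024,.072)])
im=cv2.imread("pics/kD.png")
for x in (208,213,251,257,262,347,352): print(x,im[258:282,x].max(axis=1), )
E
```

```text
0 [array([208.6, 267.6]), array([254.9, 268.4]), array([348.7, 267.5])]
0.035 [array([208.2, 267.6]), array([254.8, 268.3]), array([349. , 267.5])]
0.07 [array([207.8, 267.6]), array([254.7, 268.3]), array([349.4, 267.5])]
0.1 [array([207.5, 267.6]), array([254.6, 268.4]), array([349.7, 267.5])]
0.15 [array([206.9, 267.8]), array([254.4, 268.6]), array([350.3, 267.7])]
208 [154 138 112  93  82  94 116 138 158 170 168 158 154 161 170 172 172 171
 168 161 149 143 146 142]
213 [134 109  94  88  84  92 113 136 155 170 168 160 152 155 162 161 153 138
 115  90  73  61  47  37]
251 [151 127 103  95  90  85  99 122 143 161 170 167 158 152 158 169 173 174
 172 173 171 166 152 133]
257 [156 149 127 102  90  85  98 120 142 161 171 168 158 152 158 169 172 173
 172 166 159 158 158 156]
262 [147 119 100  95  90  83  97 120 142 160 170 168 159 152 158 169 172 173
 172 173 172 172 169 157]
347 [147 134 113  93  83  90 111 132 151 164 168 161 153 155 164 168 167 164
 155 144 138 128 110  85]
352 [136 112  95  88  82  91 113 135 152 165 166 160 153 156 165 167 167 167
 168 167 164 155 135 105]
```

```bash
python3 steer.py '[[0.03,-0.04,0,-0.02,0],[0.03,-0.04,0,-0.02,0],[0.03,-0.02,0,0,0],[0.03,0,0,0,0],[0.03,0,0,0,0]]'|egrep pos
python3 - <<'E'
import pickle
from h import *
c0=viewer.get_calibration("wrist"); c,im=snap("wrist","kF")
a=kn(0); print(proj(c,jig(a[0]/1e3,0,a[1]/1e3),1))
m=(im.max(axis=2)<50).astype(np.uint8); m[:,:235]=0; m[:,325:]=0
n,l,s,ce=cv2.connectedComponentsWithStats(m)
for i in range(1,n):
    if 60<s[i,4]<1500: print(s[i],ce[i].round(1))
for k in (0,.05,.1,.2): a=kn(k); print(k,proj(c,jig(a[0]/1e3,0,a[1]/1e3),1))
E
```

```text
tool_pos: [0.6424, -0.0674, 0.3001]
[278.32002696 148.89364153]
[272 145  17  17 204] [279.7 153. ]
0 [278.32002696 148.89364153]
0.05 [278.31681047 149.75752149]
0.1 [278.31365373 150.81299017]
0.2 [278.30757862 153.50965345]
```

Both views put the knob where a shut bar should be (same small lateral bias, no height error), and a hard stop was felt. Now the pin.

```bash
f(){ egrep "pos|force|width"; }; python3 st.py; python3 - <<'E'
from h import *
go(jig(0,.165,.24),JY+np.pi)
E
```

```text
pos [ 0.642  -0.0675  0.3007] yaw -2.994 toolz [-4.8e-03  9.0e-04 -1.0e+00] q [-0.105  0.398  0.311  1.488  0.    -0.253]
at [ 0.642  -0.0675  0.3007] yaw -2.994 delta tool [0.0165 0.1649 0.0611] turn -0.000
```

```bash
f(){ egrep "pos|force|width"; }; python3 steer.py '[[0.045,0.005,0.041,0,0],[0.045,0.005,0.041,0,0],[0.045,0.0065,0.041,0,0],[0.045,0,0.042,0,0],[0.045,0,0,0.03,0],[0.045,0,0,0.03,0],[0.045,0,0,0,0],[0.045,0,0,0,0]]'|f;  python3 - <<'E'
from h import *
go(jig(0,.165,.184),JY+np.pi)
c,im=snap("wrist","n0"); print("head",proj(c,jig(0,.165,.247),1),"park",proj(c,jig(0,.2,.213),1))
g=im[:,:,:].max(axis=2)[150:300,220:400]
m=(g<60).astype(np.uint8);n,l,s,ce=cv2.connectedComponentsWithStats(m)
for i in range(1,n):
    if s[i,4]>80: print(s[i]+[220,150,0,0,0],(ce[i]+[220,150]).round(1))
E
```

```text
tool_pos: [0.6012, 0.0928, 0.2428]
ft_force: [1.1, 0.9, -0.1]
gripper_width: 0.0452
grip_force: 0.0
at [0.6012 0.0928 0.2428] yaw -2.995 delta tool [-0.0002  0.0003  0.0588] turn -0.001
head [279.05217105 246.32113518] park [329.95615517 227.15934185]
[ 220  150   32   40 1109] [233.8 168.1]
[290 150  28  39 963] [304.3 169.1]
[256 161  15  27 275] [264.5 176. ]
[220 211  14   8 100] [226.5 214.2]
[267 220  28  36 706] [280.3 236.2]
[220 257  13  43 479] [226.  280.2]
[ 326  257   55   43 1386] [344.9 281.8]
```

```bash
f(){ egrep "pos|force|width"; }; python3 steer.py '[[0.045,0,0.0005,0.02,0],[0.045,0,0,0.02,0],[0.045,0,0,0.01,0],[0.045,0,0,0.008,0],[0.045,0,0,0,0],[0.045,0,0,0,0]]'|f;python3 steer.py '[[0.01,0,0,0,0],[0.01,0,0,0,0],[0.01,0,0,0,0],[0.01,0,0,0,0],[0.01,0,0,0,0]]'|f; python3 steer.py '[[0.01,0,0,-0.01,0],[0.01,0,0,-0.01,0],[0.01,0,0,0,0]]'|f; python3 steer.py '[[0.01,0,0,-0.015,0],[0.01,0,0,-0.015,0],[0.01,0,0,0,0],[0.01,0,0,0,0]]'|f
```

```text
tool_pos: [0.6028, 0.0938, 0.1856]
ft_force: [-0.5, -0.0, -0.5]
gripper_width: 0.0451
grip_force: 0.0
tool_pos: [0.6029, 0.094, 0.1855]
ft_force: [-0.4, 0.1, 6.3]
gripper_width: 0.0161
grip_force: 58.5
tool_pos: [0.603, 0.0939, 0.2064]
ft_force: [-0.7, 0.4, 0.3]
gripper_width: 0.0158
grip_force: 58.5
tool_pos: [0.6025, 0.0938, 0.2344]
ft_force: [-0.9, -0.3, -0.7]
gripper_width: 0.0158
grip_force: 58.5
```

```bash
f(){ egrep "pos|force|width"; }; python3 steer.py '[[0.01,0,0.018,0,0],[0.01,0,0.017,0,0],[0.01,0,0,0,0],[0.01,0,0,0,0],[0.01,0,0,0,0]]'|f;python3 steer.py '[[0.01,0,0,0.015,0],[0.01,0,0,0.005,0],[0.01,0,0,0,0]]'|f; python3 steer.py '[[0.01,0,0,0.015,0],[0.01,0,0,0.01,0],[0.01,0,0,0,0],[0.01,0,0,0,0]]'|f
```

```text
tool_pos: [0.5971, 0.1287, 0.2344]
ft_force: [0.2, -0.1, -0.3]
gripper_width: 0.0159
grip_force: 58.6
tool_pos: [0.5965, 0.128, 0.2137]
ft_force: [-0.2, -0.6, 0.4]
gripper_width: 0.0159
grip_force: 58.6
tool_pos: [0.5972, 0.1284, 0.1898]
ft_force: [-0.3, 0.1, -0.3]
gripper_width: 0.0163
grip_force: 58.6
```

```bash
f(){ egrep "pos|force|width"; }; python3 steer.py '[[0.01,0,0,0.003,0],[0.01,0,0,0,0],[0.01,0,0,0,0]]'|f; python3 steer.py '[[0.04,0,0,0,0],[0.04,0,0,0,0],[0.04,0,0,0,0],[0.04,0,0,0,0],[0.04,0,0,-0.02,0],[0.04,0,0,-0.03,0],[0.04,0,0,-0.04,0],[0.045,0,0,0,0],[0.045,0,0,0,0]]'|f; python3 - <<'E'
from h import *
c,im=snap("wrist","n1"); print("park head exp",proj(c,jig(0,.2,.247),1),"lock",proj(c,jig(0,.165,.213),1))
g=im.max(axis=2)[150:300,200:400]
m=(g<60).astype(np.uint8);n,l,s,ce=cv2.connectedComponentsWithStats(m)
for i in range(1,n):
    if s[i,4]>150: print(s[i]+[200,150,0,0,0],(ce[i]+[200,150]).round(1))
go([.5363,-.1537,.15],JY+np.pi); go(jig(-.0996,-.07,.15))
k=lambda T:np.array([-115*np.cos(T),130-115*np.sin(T)])
ts=np.linspace(.524,0,6)
for a,b in zip(ts,ts[1:]):
    d=k(b)-k(a); print("%.2f dx %.4f dz %.4f"%(b,-d[0]/1e3,-d[1]/1e3))
E
```

```text
tool_pos: [0.5974, 0.1285, 0.1869]
ft_force: [0.7, -0.4, -0.0]
gripper_width: 0.0156
grip_force: 58.6
tool_pos: [0.5981, 0.1286, 0.2778]
ft_force: [1.4, 0.8, -0.7]
gripper_width: 0.0454
grip_force: 0.0
park head exp [277.78222077 223.66306646] lock [233.46576314 209.82884379]
[200 150  27  26 515] [210.7 159.9]
[248 150  41  26 900] [269.3 163. ]
[268 203  23  26 268] [279.2 212.3]
[ 200  257   33   43 1012] [217.1 282. ]
[ 326  257   55   43 1340] [345.2 282.7]
at [0.5973 0.1284 0.2764] yaw -2.994 delta tool [ 0.1017 -0.2702  0.1262] turn -0.001
at [0.5973 0.1284 0.2764] yaw -2.994 delta tool [ 0.1007 -0.2706  0.1262] 
0.42 dx 0.0055 dz -0.0107
0.31 dx 0.0043 dz -0.0112
0.21 dx 0.0031 dz -0.0116
0.10 dx 0.0019 dz -0.0119
0.00 dx 0.0006 dz -0.0120
```

```bash
f(){ egrep "pos|force|width"; }; python3 steer.py '[[0.045,0.017,-0.045,0,0],[0.045,0.017,-0.045,0,0],[0.045,0.017,-0.045,0,0],[0.045,0.017,-0.045,0,0],[0.045,0.017,-0.045,0,0],[0.045,0.016,-0.0455,0,0],[0.045,0,0,0.05,0],[0.045,0,0,0.05,0],[0.045,0,0,0.026,0],[0.045,0,0,0,0],[0.045,0,0,0,0]]'|f; python3 - <<'E'
from h import *
go(jig(-.0985,-.07,.0145),JY+np.pi)
c,im=snap("wrist","n2"); print("knob exp",proj(c,jig(-.0996,-.07,.0725),1))
m=(im.max(axis=2)<50).astype(np.uint8); m[:,:242]=0; m[:,318:]=0
n,l,s,ce=cv2.connectedComponentsWithStats(m)
for i in range(1,n):
    if 100<s[i,4]<1500: print(s[i],ce[i].round(1))
E
```

```text
tool_pos: [0.5362, -0.1537, 0.1501]
ft_force: [0.2, -0.0, 0.6]
gripper_width: 0.0452
grip_force: 0.0
at [ 0.5362 -0.1537  0.1501] yaw -2.994 delta tool [-0.0026 -0.0007  0.1356] turn -0.001
knob exp [277.90640618 209.71356879]
[269 199  22  20 362] [279.4 208.6]
[ 286  225   32   58 1280] [301.9 259.9]
```

```bash
f(){ egrep "pos|force|width"; }; python3 steer.py '[[0.045,-0.001,0,0.04,0],[0.045,0,0,0.04,0],[0.045,0,0,0.02,0],[0.045,0,0,0.015,0],[0.045,0,0,0.01,0],[0.045,0,0,0.01,0],[0.045,0,0,0,0],[0.045,0,0,0,0]]'|f;python3 steer.py '[[0.012,0,0,0,0],[0.012,0,0,0,0],[0.012,0,0,0,0],[0.012,0,0,0,0],[0.012,0,0,0,0]]'|f; python3 steer.py '[[0.012,0.0055,0,-0.0107,0],[0.012,0,0,0,0]]'|f
```

```text
tool_pos: [0.5385, -0.1538, 0.0163]
ft_force: [-0.1, -0.7, 0.1]
gripper_width: 0.045
grip_force: 0.0
tool_pos: [0.5386, -0.1528, 0.0161]
ft_force: [1.5, 5.3, 4.0]
gripper_width: 0.0169
grip_force: 58.4
tool_pos: [0.5338, -0.1535, 0.0275]
ft_force: [2.4, 5.5, 1.9]
gripper_width: 0.0168
grip_force: 58.8
```

```bash
f(){ egrep "pos|force|width"; }; python3 steer.py '[[0.012,0.0043,0,-0.0112,0],[0.012,0,0,0,0]]'|f; python3 steer.py '[[0.012,0.0031,0,-0.0116,0],[0.012,0,0,0,0]]'|f; python3 steer.py '[[0.012,0.0019,0,-0.0119,0],[0.012,0,0,0,0]]'|f; python3 steer.py '[[0.012,0.0006,0,-0.012,0],[0.012,0,0,0,0],[0.012,0,0,0,0]]'|f
```

```text
tool_pos: [0.5289, -0.1542, 0.0385]
ft_force: [2.2, 5.8, 1.3]
gripper_width: 0.0169
grip_force: 58.9
tool_pos: [0.5223, -0.1552, 0.0491]
ft_force: [-3.6, 3.1, 0.6]
gripper_width: 0.0168
grip_force: 58.9
tool_pos: [0.5186, -0.1557, 0.0609]
ft_force: [-11.3, 2.2, -0.8]
gripper_width: 0.0169
grip_force: 58.7
tool_pos: [0.5176, -0.1559, 0.0724]
ft_force: [-10.7, 2.5, 0.4]
gripper_width: 0.0167
grip_force: 58.7
```

```bash
f(){ egrep "pos|force|width"; }; python3 steer.py '[[0.012,-0.002,0,-0.0012,0],[0.012,0,0,0,0],[0.012,0,0,0,0]]'|f; python3 steer.py '[[0.04,0,0,0,0],[0.04,0,0,0,0],[0.04,0,0,0,0],[0.04,0,0,0,0],[0.045,0,0,-0.02,0],[0.045,0,0,-0.03,0],[0.045,0,0,-0.04,0],[0.045,0,0,0,0],[0.045,0,0,0,0]]'|f
cat > ck.py <<'E'
from h import *
import sys
c,im=snap("wrist",sys.argv[1])
m=(im.max(axis=2)<50).astype(np.uint8)
n,l,s,ce=cv2.connectedComponentsWithStats(m)
u=proj(c,jig(-.115,-.07,.13),1)
for i in range(1,n):
    if 100<s[i,4]<1500 and np.linalg.norm(ce[i]-u)<40: print(s[i],ce[i].round(1))
for T in (-.1,-.05,0,.05,.1): print(T,proj(c,jig(-.115*np.cos(T),-.07,.13-.115*np.sin(T)),1).round(1))
E
python3 ck.py m1; python3 steer.py '[[0.045,-0.05,0,0,0],[0.045,-0.05,0,0,0],[0.045,0,0,0,0],[0.045,0,0,0,0]]'|f; python3 ck.py m2
```

```text
tool_pos: [0.5175, -0.1559, 0.0726]
ft_force: [-14.5, -0.4, 0.1]
gripper_width: 0.0169
grip_force: 58.7
tool_pos: [0.526, -0.1561, 0.1655]
ft_force: [-1.0, 0.3, -0.2]
gripper_width: 0.0449
grip_force: 0.0
[268 208  30  26 554] [281.4 220.9]
-0.1 [279.2 225.3]
-0.05 [279.3 222. ]
0 [279.3 219.2]
0.05 [279.3 216.9]
0.1 [279.3 215.1]
tool_pos: [0.6229, -0.1405, 0.1612]
ft_force: [-0.6, 0.8, -1.2]
gripper_width: 0.0447
grip_force: 0.0
[265  60  29  27 633] [279.2  73.1]
-0.1 [277.3  72.3]
-0.05 [277.3  72.9]
0 [277.3  74. ]
0.05 [277.4  75.4]
0.1 [277.4  77.1]
```

The cradle is level within about 0.03 rad by two views. Now I fetch the pin.

```bash
f(){ egrep "pos|force|width"; }; python3 steer.py '[[0.045,0,0,-0.05,0],[0.045,0,0,-0.05,0],[0.045,0,0,-0.016,0],[0.045,0,0.045,0,0],[0.045,0,0.045,0,0],[0.045,0,0.045,0,0],[0.045,0,0.045,0,0],[0.045,0,0.045,0,0],[0.045,0,0.045,0,0],[0.045,0,0,0,0],[0.045,0,0,0,0]]'|f
python3 - <<'E'
from h import *
go([.5974,.1285,.187],JY+np.pi)
E
```

```text
tool_pos: [0.5828, 0.126, 0.2804]
ft_force: [-0.0, -0.6, 0.1]
gripper_width: 0.0449
grip_force: 0.0
at [0.5828 0.126  0.2804] yaw -2.993 delta tool [-0.0149  0.0003  0.0934] turn 0.001
```

```bash
f(){ egrep "pos|force|width"; }; python3 steer.py '[[0.045,-0.0149,0.0003,0.01,0],[0.045,0,0,0.03,0],[0.045,0,0,0.03,0],[0.045,0,0,0.015,0],[0.045,0,0,0.0085,0],[0.045,0,0,0,0],[0.045,0,0,0,0]]'|f; python3 steer.py '[[0.01,0,0,0,0],[0.01,0,0,0,0],[0.01,0,0,0,0],[0.01,0,0,0,0],[0.01,0,0,0,0]]'|f; python3 steer.py '[[0.01,0,0,-0.025,0],[0.01,0,0,-0.025,0],[0.01,0,-0.018,0,0],[0.01,0,-0.017,0,0],[0.01,0,0,0,0],[0.01,0,0,0,0],[0.01,0,0,0,0]]'|f; python3 - <<'E'
from h import *
go([.6028,.0938,.1855],JY+np.pi)
E
```

```text
tool_pos: [0.5991, 0.1277, 0.1877]
ft_force: [-0.2, -0.5, 0.4]
gripper_width: 0.0453
grip_force: 0.0
tool_pos: [0.5995, 0.1286, 0.1881]
ft_force: [-0.9, -0.4, 6.2]
gripper_width: 0.0157
grip_force: 58.6
tool_pos: [0.6033, 0.0936, 0.2357]
ft_force: [-0.6, -0.3, -0.2]
gripper_width: 0.0163
grip_force: 59.0
at [0.6033 0.0936 0.2357] yaw -2.995 delta tool [0.0003 0.0002 0.0502] turn -0.001
```

```bash
f(){ egrep "pos|force|width"; }; python3 steer.py '[[0.01,-0.0014,0.0002,0,0],[0.01,0,0,0.012,0],[0.01,0,0,0.005,0],[0.01,0,0,0,0]]'|f; python3 steer.py '[[0.01,0,0,0.01,0],[0.01,0,0,0.006,0],[0.01,0,0,0,0]]'|f; python3 steer.py '[[0.01,0,0,0.006,0],[0.01,0,0,0,0]]'|f;python3 steer.py '[[0.01,0,0,0.006,0],[0.01,0,0,0,0]]'|f
```

```text
tool_pos: [0.6042, 0.0943, 0.218]
ft_force: [-0.5, 0.0, -0.2]
gripper_width: 0.016
grip_force: 59.0
tool_pos: [0.6044, 0.0942, 0.2023]
ft_force: [-0.2, -0.6, -1.2]
gripper_width: 0.0157
grip_force: 59.0
tool_pos: [0.6049, 0.0942, 0.197]
ft_force: [0.3, 0.1, -0.7]
gripper_width: 0.016
grip_force: 59.0
tool_pos: [0.6048, 0.0942, 0.191]
ft_force: [-1.0, 1.0, -0.5]
gripper_width: 0.0157
grip_force: 59.0
```

```bash
f(){ egrep "pos|force|width"; }; python3 steer.py '[[0.01,0,0,0.003,0],[0.01,0,0,0,0],[0.01,0,0,0,0]]'|f; python3 steer.py '[[0.01,0,0,0.001,0],[0.01,0,0,0,0]]'|f; python3 steer.py '[[0.035,0,0,0,0],[0.035,0,0,0,0],[0.035,0,0,0,0],[0.035,0,0,-0.02,0],[0.035,0,0,-0.035,0],[0.035,0,0,0,0],[0.035,0,0,0,0]]'|f; python3 - <<'E'
from h import *
c,im=snap("wrist","n3"); print("home head",proj(c,jig(0,.165,.247),1))
g=im.max(axis=2)[150:300,220:400]
m=(g<60).astype(np.uint8);n,l,s,ce=cv2.connectedComponentsWithStats(m)
for i in range(1,n):
    if s[i,4]>150: print(s[i]+[220,150,0,0,0],(ce[i]+[220,150]).round(1))
E
```

```text
tool_pos: [0.6052, 0.0942, 0.1887]
ft_force: [0.4, 0.2, -0.8]
gripper_width: 0.016
grip_force: 59.0
tool_pos: [0.6054, 0.0943, 0.1882]
ft_force: [-0.5, -0.5, 1.8]
gripper_width: 0.0159
grip_force: 59.3
tool_pos: [0.6061, 0.0943, 0.2436]
ft_force: [0.1, 0.4, -0.8]
gripper_width: 0.035
grip_force: 0.0
home head [277.62311391 237.89543045]
[220 150  33  33 917] [233.9 164.3]
[289 150  29  30 762] [302.8 164.9]
[255 155  15  25 255] [263.8 169.1]
[266 213  28  38 762] [279.3 231.3]
[220 256  23  44 655] [233.2 280.5]
[ 316  256   51   44 1330] [334.2 281.9]
```

```bash
f(){ egrep "pos|force|width"; }; python3 steer.py '[[0.035,0,0,-0.04,0],[0.035,0.03,-0.03,-0.02,0],[0.035,0.04,-0.03,0,0],[0.035,0.01,-0.03,0,0],[0.035,0,0,0,0],[0.035,0,0,0,0]]'|f; python3 look.py z1; python3 - <<'E'
import pickle
from h import *
c=pickle.load(open("z1.pkl","rb")); im=cv2.imread("pics/z1.png")
for n,X in dict(head=(0,.165,.247),mouth=(0,.165,.213),park=(0,.2,.213),kk0=(0,0,.186),cknob=(-.115,-.07,.13)).items(): print(n,proj(c,jig(*X),1).round(1))
cv2.imwrite("pics/z1c.png",cv2.resize(im[140:400,90:440],None,fx=2.25,fy=2.25,interpolation=cv2.INTER_CUBIC))
E
```

```text
tool_pos: [0.5389, -0.007, 0.3019]
ft_force: [-0.5, -0.2, -0.1]
gripper_width: 0.0349
grip_force: 0.0
at [ 0.5389 -0.007   0.3019] yaw -2.996 delta tool [0.5315 0.0848 0.3033] 
head [381.8 299.6]
mouth [372.1 281.4]
park [405.4 279.7]
kk0 [205.8 269.9]
cknob [151.  153.7]
```

View pics/z1c.png

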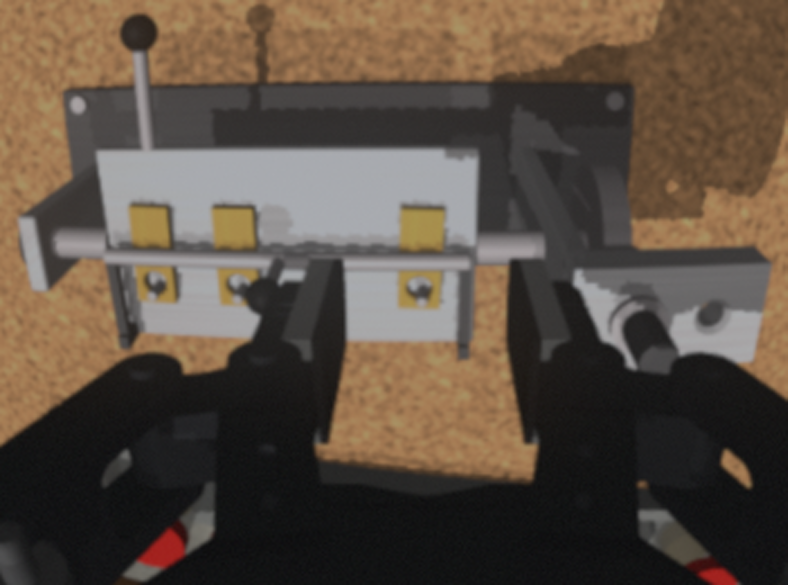

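The last picture shows everything in place. The pin head is at image (381.6,298.7), against (381.8,299.6) predicted for fully home. The cradle knob is at (151.8,154.7), against (151.0,153.7) predicted for level. The bar lies shut across all three blanks on their pegs, and the robot touches nothing.

```bash
python3 -c "
from bench import bot, viewer, hand_in
print(bot.sense()['time_s']); print(hand_in())"
```

```text
67.45
the job is handed in; nothing more can be done
None
```

I handed the job in at 67 s of the 210 s, with no verdict returned: all three blanks I found hang on pegs 0, 1 and 3 under the shut keeper bar, and the cradle is level with the lock pin back home.

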